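Load the curing tray and clamp it in the screw press

TASK

The glued metal test blocks have to cure under pressure: lay every block from the bench flat in a cell of its own in the tray, slide the loaded tray by its orange handle under the screw press until it is fully home against the backstop, then turn the black wing handle clockwise until the red tab has popped well out of the front of the press, and stop there without overtightening. Leave the bottles and the marker pen round the work where they are.

Things in the scene. Friction and masses are not known exactly. Their poses are not given: they have to be found in the camera images.
- block_1: silvery metal block 42 x 42 mm and 25 mm tall with four small screw holes in its top and a thin amber glue line round its middle, about 0.1 kg; origin at its centre (12.5 mm over the bench), z up, x and y along its sides; either face may be up. Two to four such blocks are there in a run, the others are None
- block_2: silvery metal block 42 x 42 mm and 25 mm tall with four small screw holes in its top and a thin amber glue line round its middle, about 0.1 kg; origin at its centre (12.5 mm over the bench), z up, x and y along its sides; either face may be up. Two to four such blocks are there in a run, the others are None
- block_3: silvery metal block 42 x 42 mm and 25 mm tall with four small screw holes in its top and a thin amber glue line round its middle, about 0.1 kg; origin at its centre (12.5 mm over the bench), z up, x and y along its sides; either face may be up. Two to four such blocks are there in a run, the others are None
- block_4: silvery metal block 42 x 42 mm and 25 mm tall with four small screw holes in its top and a thin amber glue line round its middle, about 0.1 kg; origin at its centre (12.5 mm over the bench), z up, x and y along its sides; either face may be up. Two to four such blocks are there in a run, the others are None
- tray: loose pale aluminium tray on the bench, origin under its pan's centre. The pan measures 60 (x) x 212 (y) mm, walls and white dividers 12 mm tall over the bench. A flat tongue 30 mm wide and 4 mm thick runs from the pan to x = -114 mm and carries the orange handle. Mass 0.3 kg empty
- tray_floor (a point): centre of the tray's floor, 4 mm above its underside, axes as the tray's. Four open cells lie in a row along y, centres at y = -77.5, -26, +26, +77.5 mm, each 52 (x) x 48 (y) mm inside, walls 8 mm above the floor
- tray_handle (a point): point in the orange fin handle of the tray, 85 mm in front of (-x of) the tray's origin and 40 mm above its underside; axes as the tray's. The fin is 14 mm thick (y), 40 mm long (x) and reaches from 4 to 51 mm over the bench: pinch it across y from above and drag the tray over the bench
- press: fixed screw press with a blue bridge, origin on the bench under the screw; its mouth faces -x and the tray slides in along +x. Guide rails 14 mm tall with inner faces at y = +-110 mm from x = -55 to +55 mm, with flared lead-ins from x = -83 mm; grey posts at y = +-121 mm and the bridge lie within 22 mm of x = 0, bridge from z = 82 to 104 mm; backstop face at x = 32 mm, 14 mm tall
- press_home (a point): point on the bench under the screw, axes as the press: the tray's origin lies within 2 mm of it (in x) when the tray is pushed against the backstop, with the tray's axes parallel to these
- press_wheel (a joint): turn of the wing handle in rad, 0 fully open, grows clockwise seen from above, up to 8.6. It stays where it is left (friction 0.12 N m). Each rad lowers the white crosshead and, on springs below it, the steel pressure plate by 2.5 mm
- wing_grip (a point): point on the screw's axis at the height of the wing handle's grip, 138 mm over the bench; its x axis lies along the wing and turns with it. The black wing is a bar 66 mm long (x), 14 mm thick (y), from 120 to 150 mm over the bench; nothing else reaches above 109 mm near it
- plate_under (a point): centre of the underside of the steel pressure plate (46 x 200 x 10 mm), 39 mm over the bench with the handle at 0; block tops in the tray are at 29 mm, so the plate touches them at a turn of 4.0 rad
- press_plate (a joint): how far the plate's springs are compressed, in m: 0 until the plate bears on blocks, then 2.5 mm per rad of the handle. Force on the blocks 7.5 N + 1.5 N per mm. Over 9.5 mm is overtightened
- press_tab (a joint): travel of the red tab (26 x 11 mm face) toward -x of the press, in m, 4 times the springs' compression: 0 hidden 18 mm inside the crosshead, 0.018 flush with the front, over 0.026 popped out (8 mm proud, springs at 6.5 mm, about 2.6 rad of turn after the plate touches the blocks); 0.038 is overtightened
- tab_face (a point): centre of the red tab's front face, in a black slot in the front of the white crosshead under the bridge, 60 mm to the +y side of the screw, 71 mm over the bench with the handle at 0; it sinks with the crosshead and moves to -x of the press as it pops out
- marker_red: loose white marker pen with a red cap; 131 mm long, 12 mm thick; bystander, origin under its centre
- media_bottle: loose glass bottle with a teal cap; 84 mm wide, 153 mm tall; bystander, origin under its centre
- dropper: loose white dropper bottle; 38 mm wide, 90 mm tall; bystander, origin under its centre

How it is judged:
On the way, in this order (a step that is already met when the one before it is completed fails the run):
1. every block lies flat in a cell of the tray, with the tray still outside the press (z of block_1 in the frame of tray between 0.0135 and 0.02 m and x of block_1 in the frame of tray between -0.012 and 0.012 m and y of block_1 in the frame of tray between -0.09 and 0.09 m and angle between the z axis of each of block_1, block_2, block_3, block_4 and the z axis of tray, either way round below 0.08 rad and z of block_2 in the frame of tray between 0.0135 and 0.02 m and x of block_2 in the frame of tray between -0.012 and 0.012 m and y of block_2 in the frame of tray between -0.09 and 0.09 m and z of block_3 in the frame of tray between 0.0135 and 0.02 m and x of block_3 in the frame of tray between -0.012 and 0.012 m and y of block_3 in the frame of tray between -0.09 and 0.09 m and z of block_4 in the frame of tray between 0.0135 and 0.02 m and x of block_4 in the frame of tray between -0.012 and 0.012 m and y of block_4 in the frame of tray between -0.09 and 0.09 m and horizontal distance between tray and press_home above 0.05 m), for 0.2 s.
2. the loaded tray is fully home under the press, with the screw not yet tight (z of block_1 in the frame of tray between 0.0135 and 0.02 m and x of block_1 in the frame of tray between -0.012 and 0.012 m and y of block_1 in the frame of tray between -0.09 and 0.09 m and angle between the z axis of each of block_1, block_2, block_3, block_4 and the z axis of tray, either way round below 0.08 rad and z of block_2 in the frame of tray between 0.0135 and 0.02 m and x of block_2 in the frame of tray between -0.012 and 0.012 m and y of block_2 in the frame of tray between -0.09 and 0.09 m and z of block_3 in the frame of tray between 0.0135 and 0.02 m and x of block_3 in the frame of tray between -0.012 and 0.012 m and y of block_3 in the frame of tray between -0.09 and 0.09 m and z of block_4 in the frame of tray between 0.0135 and 0.02 m and x of block_4 in the frame of tray between -0.012 and 0.012 m and y of block_4 in the frame of tray between -0.09 and 0.09 m and horizontal distance between tray and press_home below 0.009 m and angle between the x axis of tray and the x axis of press_home, either way round below 0.07 rad and height (world z) of tray below 0.004 m and value of joint press_tab below 0.016 m), for 0.2 s.
3. the screw is tightened until the red tab has popped out (z of block_1 in the frame of tray between 0.0135 and 0.02 m and x of block_1 in the frame of tray between -0.012 and 0.012 m and y of block_1 in the frame of tray between -0.09 and 0.09 m and angle between the z axis of each of block_1, block_2, block_3, block_4 and the z axis of tray, either way round below 0.08 rad and z of block_2 in the frame of tray between 0.0135 and 0.02 m and x of block_2 in the frame of tray between -0.012 and 0.012 m and y of block_2 in the frame of tray between -0.09 and 0.09 m and z of block_3 in the frame of tray between 0.0135 and 0.02 m and x of block_3 in the frame of tray between -0.012 and 0.012 m and y of block_3 in the frame of tray between -0.09 and 0.09 m and z of block_4 in the frame of tray between 0.0135 and 0.02 m and x of block_4 in the frame of tray between -0.012 and 0.012 m and y of block_4 in the frame of tray between -0.09 and 0.09 m and horizontal distance between tray and press_home below 0.009 m and angle between the x axis of tray and the x axis of press_home, either way round below 0.07 rad and height (world z) of tray below 0.004 m and value of joint press_tab above 0.026 m and value of joint press_plate above 0.006 m), for 0.2 s.
At the end, for the whole second after the job is handed in: every block lies flat (within 4.5 degrees) in a cell of the tray; the tray is within 9 mm and 4 degrees of its home in the press and at rest; the red tab stands more than 8 mm proud of the front of the press, with the plate's springs compressed less than 9.5 mm (all of step 3 and value of joint press_plate below 0.0095 m and linear speed of tray below 0.01 m/s and velocity of joint press_wheel below 0.05 rad/s); the robot touches nothing.
It fails at once if the press is overtightened (springs compressed more than 9.5 mm) (value of joint press_plate above 0.0095 m).
It fails at once if the red marker is pushed more than 5 cm away (distance of marker_red from where it was at the start of the episode above 0.05 m).
It fails at once if the media bottle is pushed more than 5 cm away or knocked over (distance of media_bottle from where it was at the start of the episode above 0.05 m or angle between media_bottle's own z axis and vertical above 0.6 rad).
It fails at once if the dropper bottle is pushed more than 5 cm away or knocked over (distance of dropper from where it was at the start of the episode above 0.05 m or angle between dropper's own z axis and vertical above 0.6 rad).
Of block_1, block_2, block_3, block_4 only 2 to 4 are there at a start; the rules pass over those that are not, and their reading is None.
At some moment in a run one of block_1, block_2, block_3, block_4 may be knocked a few centimetres aside while the robot is not near it.
Once in a run the grip may slacken for a moment while it holds something.
It also fails if it takes over 210 s, if anything falls off the work surface, if the arm or the gripper's body presses on something with over 40 N, if the wrist force passes 120 N, or if a joint passes its speed limit or range.

ROBOT

A 6-joint arm with a two-finger parallel gripper is mounted at the origin on a cart in front of the work surface, level with it; the furniture and walls round the work are solid. World frame = base frame: x ahead of the robot, y to its left, z up, the work surface at z = 0. Lengths are in m, angles in rad, forces in N, time in s.
With the tool pointing down it reaches from about 0.3 to 0.775 m from the base axis. Payload 14.6 kg.
Tool frame: the origin (TCP) lies between the finger pads; the fingertips stand ctrl.tip_extent ahead of it and the grasp point (between the pads) lies 3 mm ahead of it (ctrl.tip_extent is the distance from the TCP to the fingertips, in m); z points along the fingers, y is the line along which they close (so a half turn about z gives the same grasp; the last joint's range is limited). The gripper opens to 94 mm and grips with 3 to 60 N. Pads are 16 mm wide; open, the fingers measure 119 mm over their backs; the gripper's body (75 mm by 177 mm) begins 78 mm behind the grasp point.
Start: joints at [1.198, 0.3, 1.521, -0, 1.321, -0.067], TCP at [0.166, 0.524, 0.227] pointing down, gripper open.
Joint ranges: [-3.03, 3.03], [-0.79, 2.21], [0.23, 2.52], [-1.04, 4.18], [0, 3.07], [-2.55, 2.55]. Speed limits (rad/s): [2.22, 2.22, 2.57, 3.14, 3.14, 3.14].

INTERFACE

Orientations are given as [roll, pitch, yaw] about the fixed x, y, z axes, in that order (R = Rz(yaw) Ry(pitch) Rx(roll)).
In Python, from station import ctrl, cams, workorder, telemetry gives the robot as it stands (ctrl), with the cameras (cams), the job (workorder) and the readings (telemetry).
- The arm moves only by the shell command python3 shift.py [OPENING] [FORCE], which reads ROWS from standard input. ROWS is a JSON list of rows, 1 to 10 of them, each an object with the fields d (a list: dx, dy, dz in shares of the most that a row can go, 1 being 50 mm), turn_vec (a list: a rotation vector rx, ry, rz in shares of pi rad (1.0 is pi rad)); a field left out counts as zero; each row shifts and turns the commanded pose from where the row before left it, along the tool's axes as they then stand; what a row does not reach is not made up. A row lasts 1/10 s, in which the tool goes at most 0.05 m and 0.15 rad, less where a joint would pass 70% of its speed; a pose out of reach is approached as far as the arm can. OPENING is the finger opening in m, set as the command begins (- or left out keeps the last). The fingers move at their own pace and stop on an object; FORCE is the grip in N (left out, the last holds). Time passes only in rows, so rows that do not move let the fingers close. It prints the time, the measured TCP pose, the force, the opening and the grip force at its end. Input that does not fit is refused with a message, and nothing moves.
- telemetry.get_obs(): the state, without advancing time (a new reading comes with each control period).
- cams.camera(name): name is "scene" or "top"; returns a dict with "pixels" (384x512x3 uint8, blue, green, red), "fx", "fy", "cx", "cy" (pixels), "k1" (the pictures are not rectified: a ray, as slopes to the right and down, at radius r is drawn at 1 + k1 r^2 times it, then the intrinsics apply), "extrinsics" (4x4, takes a point from camera to world coordinates). Camera axes: x right, y up, looking along -z (the intrinsics and any distortion apply to the point x, -y, -z); pixel columns grow to the right and rows downward; lengths in m; the calibration is good to about 2 mm. A picture is of the moment at which its call begins. There is no depth.
- workorder.hand_in(): hands the job in; it is judged then, once.
The state is a dict: "time_s": time; "qpos": joint angles; "joint_vel": joint speeds; "tau": joint torques, N m; "ee_pos": TCP position; "eef_rot": TCP orientation; "force": force on the tool from outside, world axes, zero at the start; "moment": the same for the moment, N m; "grip_width": finger opening in m; "grip_force": force on a finger pad.
Only numpy, scipy, OpenCV 4.12 (cv2) and the standard library are available. Lean on these libraries where they do the work, as an engineer would, in place of code of your own. Each camera call takes 0.05 s, during which the arm holds its last target. There are 200 camera calls.

## Working session

There is one attempt and no reset: what is moved stays moved. The work goes in short steps, Python scripts to look and compute and a shell command to move; the robot and the scene stay as the last step left them, time stands still between calls to the robot, and variables do not carry over. Pictures are saved under pics/ and viewed, at most 17 in all, crops included, and the job is handed in when it is done.

```bash
ls; mkdir -p pics
cat > look.py <<'E'
import cv2,sys
from station import ctrl, cams, workorder, telemetry
for n in sys.argv[2:]:
    cv2.imwrite(f'pics/{sys.argv[1]}_{n}.png',cams.camera(n)['pixels'])
E
python3 look.py a top scene
python3 - <<'E'
from station import ctrl, cams, workorder, telemetry
import numpy as np
o=telemetry.get_obs();print(o,ctrl.tip_extent)
for n in('top','scene'):
    c=cams.camera(n);print(c['fx'],c['cx'],c['cy'],c['k1'],np.round(c['extrinsics'],3))
E
```

```text
pics
shift.py
station.py
{'time_s': 0.1, 'qpos': array([ 1.19843903e+00,  3.00400567e-01,  1.52151100e+00, -2.09746809e-05,
        1.32069968e+00, -6.65718890e-02]), 'joint_vel': array([ 0.00011881, -0.00110339, -0.00321436,  0.00149677, -0.00048692,
        0.00181301]), 'tau': array([ 2.36034393e-03, -5.32644439e+01, -3.53288376e+01,  7.10271858e-02,
        2.34202738e-02, -5.48338028e-05]), 'ee_pos': array([0.16548938, 0.52429173, 0.22695465]), 'eef_rot': array([-3.14057496e+00, -4.74877749e-05,  2.83581243e+00]), 'force': array([-0.20019931,  0.29653302,  0.04130205]), 'moment': array([ 0.00909335, -0.0274946 ,  0.00658564]), 'grip_force': 0.0, 'grip_width': 0.09394128892098243} 0.022
393.19180113221796 254.0430023915001 190.8833597992356 0.017599589174073737 [[ 0.     0.982 -0.188  0.302]
 [-1.    -0.002 -0.01   0.006]
 [-0.01   0.188  0.982  1.336]
 [ 0.     0.     0.     1.   ]]
467.7558452136774 254.04302868693523 196.27560405764564 -0.1451149513211757 [[ 0.879  0.341 -0.335 -0.092]
 [-0.477  0.648 -0.594 -1.109]
 [ 0.015  0.681  0.732  1.483]
 [ 0.     0.     0.     1.   ]]
```

View pics/a_top.png

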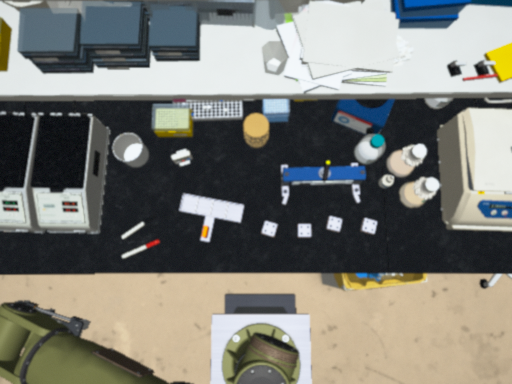

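View pics/a_scene.png

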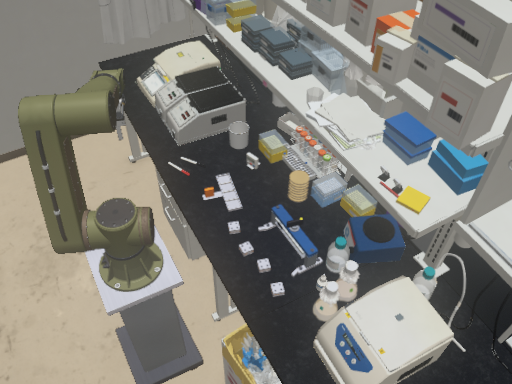

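The top view shows four blocks near (269,229), (305,230), (334,224) and (369,226). The tray is at (211,208) with its handle at (207,232), and the press is at (323,176). In the scene view the same blocks are at (234,227), (246,248), (264,265) and (277,288). I'll zoom in.

```bash
cat > geo.py <<'E'
import numpy as np, cv2
from station import ctrl, cams, workorder, telemetry
class Cam:
    def __init__(s,n):
        c=cams.camera(n); s.im=c['pixels']; s.E=np.array(c['extrinsics'])
        s.f=np.array([c['fx'],c['fy']]); s.c=np.array([c['cx'],c['cy']]); s.k=c['k1']
    def ray(s,uv):
        d=(np.asarray(uv,float)-s.c)/s.f; u=d.copy()
        for _ in range(20): u=d/(1+s.k*(u@u))
        return s.E[:3,:3]@np.array([u[0],-u[1],-1])
    def plane(s,uv,z):
        r=s.ray(uv); o=s.E[:3,3]; return o+r*(z-o[2])/r[2]
    def proj(s,p):
        q=s.E[:3,:3].T@(np.asarray(p)-s.E[:3,3]); u=np.array([q[0],-q[1]])/-q[2]
        return u*(1+s.k*(u@u))*s.f+s.c
def tri(a,ua,b,ub):
    A=[];y=[]
    for c,u in((a,ua),(b,ub)):
        r=c.ray(u); r/=np.linalg.norm(r); P=np.eye(3)-np.outer(r,r); A.append(P); y.append(P@c.E[:3,3])
    A=np.vstack(A);y=np.hstack(y); x=np.linalg.lstsq(A,y,rcond=None)[0]
    return x, np.linalg.norm(A@x-y)
def blobs(mask,box,amin):
    x0,y0,x1,y1=box; m=np.zeros_like(mask); m[y0:y1,x0:x1]=mask[y0:y1,x0:x1]
    out=[]
    for c in cv2.findContours(m,cv2.RETR_EXTERNAL,cv2.CHAIN_APPROX_NONE)[0]:
        f=np.zeros_like(m); cv2.drawContours(f,[c],-1,255,-1); M=cv2.moments(f,True)
        if M['m00']>=amin: out.append((np.array([M['m10'],M['m01']])/M['m00'],M['m00'],cv2.minAreaRect(c),c))
    return out
E
python3 - <<'E'
from geo import *
for n,b in(('top',(170,150,430,265)),('scene',(190,165,350,305))):
    c=Cam(n); x0,y0,x1,y1=b; k=800//(x1-x0) if n=='top' else 4
    cv2.imwrite(f'pics/b_{n}.png',cv2.resize(c.im[y0:y1,x0:x1],None,fx=k,fy=k,interpolation=cv2.INTER_CUBIC))
    hsv=cv2.cvtColor(c.im,cv2.COLOR_BGR2HSV)
    m=((hsv[...,2]>120)&(hsv[...,1]<70)).astype(np.uint8)*255
    for p,a,r,_ in blobs(m,b,40): print(n,p.round(1),a,np.round(r[1],1),round(r[2],1))
    o=((hsv[...,0]<20)&(hsv[...,1]>150)&(hsv[...,2]>120)).astype(np.uint8)*255
    for p,a,r,_ in blobs(o,b,8): print(n,'orange',p.round(1),a,np.round(r[1],1),round(r[2],1))
E
```

```text
top [304.3 229.8] 185.0 [13. 13.] 90.0
top [269.2 228.2] 189.0 [13.6 13.9] 18.4
top [369.1 225.5] 198.0 [14.3 14.1] 14.0
top [334.1 223.4] 194.0 [14.3 14.1] 14.0
top [210.8 210.2] 1357.0 [63.1 43.7] 10.8
top [284.8 193.7] 114.0 [18.  7.] 90.0
top [355.9 191.9] 122.0 [18.4  7.3] 85.9
top [324.2 181.6] 190.0 [ 3.8 60.1] 88.4
top [415.5 192.1] 685.0 [29. 29.] 90.0
top [387.2 180. ] 124.0 [11. 12.] 90.0
top [183.7 162.3] 57.0 [ 5.2 12.4] 77.5
top [404.9 160.9] 753.0 [26. 39.] 90.0
top [367.2 154.7] 266.0 [12. 27.] 90.0
top [180.  154.5] 144.0 [ 8.7 19.3] 72.9
top orange [204.5 231. ] 51.0 [ 4.7 10.4] 11.3
scene [277.4 288.4] 155.0 [12.9 12.4] 78.7
scene [263.6 264.4] 146.0 [12.3 12.3] 80.5
scene [305.1 267.1] 122.0 [ 5.8 34. ] 63.4
scene [246.  247.5] 135.0 [13.6 11.1] 56.3
scene [335.6 276.9] 1428.0 [70. 35.] 90.0
scene [204.4 278.5] 1748.0 [43. 76.] 0.0
scene [294.3 228.3] 43.0 [ 5. 10.] 90.0
scene [233.7 226.6] 124.0 [11.9 10.9] 76.0
scene [284.  234.9] 335.0 [54.4 19.9] 33.1
scene [226.3 192.1] 628.0 [39.2 33.6] 68.2
scene [327.9 179.8] 1374.0 [37. 59.] 90.0
scene orange [208.7 190.9] 75.0 [8.4 9.4] 78.7
```

View pics/b_top.png

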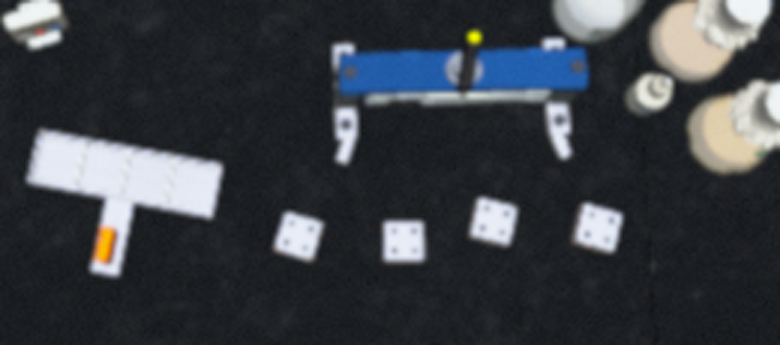

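View pics/b_scene.png

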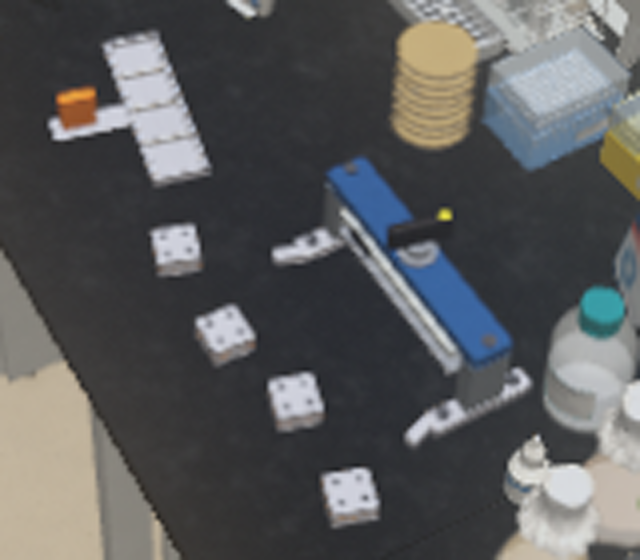

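The crops show four flat blocks. The tray is turned about 10°, with its tongue toward the robot. The press is turned slightly, with its mouth toward the robot and its wing along x (yellow tip at (328,162) in the top view). Next I'll measure sub-pixel.

```bash
cat > meas.py <<'E'
from geo import *
K=8
def up(c,b):
    x0,y0,x1,y1=b; return cv2.resize(c.im[y0:y1,x0:x1],None,fx=K,fy=K,interpolation=cv2.INTER_CUBIC)
def full(p,b): return (np.asarray(p,float)+.5)/K-.5+np.array(b[:2])
def grab(c,b,fn,amin):
    u=up(c,b); m=fn(u,cv2.cvtColor(u,cv2.COLOR_BGR2HSV)).astype(np.uint8)*255
    return [(full(p,b),a/K**2,full(ct[:,0],b)) for p,a,r,ct in blobs(m,(0,0,u.shape[1],u.shape[0]),amin*K*K)]
white=lambda t:(lambda u,h:(h[...,2]>t)&(h[...,1]<70))
blue=lambda u,h:(h[...,0]>100)&(h[...,0]<125)&(h[...,1]>130)&(h[...,2]>70)
orange=lambda u,h:(h[...,0]<20)&(h[...,1]>150)&(h[...,2]>120)
def rect(c,ct,z):
    w=np.array([c.plane(p,z)[:2] for p in ct],np.float32)*1000
    r=cv2.minAreaRect(w); return np.round(r[0],1),np.round(r[1],1),round(r[2],1)
def wblocks(box,t=130): 
    T=Cam('top'); return [(rect(T,ct,.025),p) for p,a,ct in grab(T,box,white(t),60) if a<300]
E
python3 - <<'E'
from meas import *
T=Cam('top');S=Cam('scene')
tb=[(ct,p) for p,a,ct in grab(T,(255,212,390,245),white(130),60)]
sb=[(p,a) for p,a,ct in grab(S,(222,212,292,302),white(175),40)]
print('scene',[(p.round(1),round(a)) for p,a in sb])
for ct,p in tb:
    r=rect(T,ct,.025); q=S.proj([*r[0]/1000,.025]); s=min(sb,key=lambda s:np.linalg.norm(s[0]-q))
    x,e=tri(T,p,S,s[0]); print('block',r,p.round(1),'tri',(x*1000).round(1),'err',round(e*1000,1))
for p,a,ct in grab(T,(270,150,375,210),blue,60): print('blueT',rect(T,ct,.104),p.round(1),round(a))
for p,a,ct in grab(T,(170,185,250,248),white(110),300): print('trayT',rect(T,ct,.012),p.round(1),round(a))
for z in(.051,):
  for p,a,ct in grab(T,(190,215,225,250),orange,20): print('orT',rect(T,ct,z),p.round(1),round(a)); po=p
for p,a,ct in grab(S,(195,180,225,205),orange,20): print('orS',p.round(1),round(a)); print(tri(T,po,S,p))
E
```

```text
scene [(array([277.1, 287.4]), 110), (array([263.4, 263.5]), 101), (array([245.9, 246.9]), 89), (array([233.6, 225.6]), 81)]
block (array([ 420.5, -147.7]), array([46.1, 45.8]), 89.1) [304.1 230. ] tri [ 419.9 -147.5   25.7] err 0.7
block (array([426.7, -31.3]), array([47. , 47.4]), 72.3) [269.1 228.2] tri [425.7 -30.9  26.4] err 0.9
block (array([ 435.5, -363.5]), array([47.2, 47.8]), 73.7) [369.  225.4] tri [ 434.6 -362.7   26.4] err 1.3
block (array([ 442.9, -248.4]), array([47.2, 47.1]), 75.8) [334.1 223.3] tri [ 441.9 -247.6   26.1] err 1.1
blueT (array([ 595.6, -135.7]), array([ 50., 127.]), 4.0) [301.1 173.4] 504
blueT (array([ 598.2, -277.1]), array([127.5,  49.8]), 89.8) [347.5 172.4] 509
trayT (array([457.8, 173. ]), array([218.6, 150.5]), 79.1) [210.9 210.2] 1402
orT (array([414.4, 181.6]), array([19.4, 35.3]), 80.2) [204.4 231.2] 53
orS [208.8 191. ] 72
(array([0.41539029, 0.18331887, 0.03394223]), np.float64(0.0007108105933437447))
```

```bash
cat >> meas.py <<'E'
def tray(T,box=(170,185,250,248),t=110):
    p,a,ct=max(grab(T,box,white(t),300),key=lambda g:g[1])
    m=np.zeros((384*4,512*4),np.uint8); cv2.fillPoly(m,[np.round((ct+.5)*4).astype(np.int32)],255)
    m=cv2.morphologyEx(m,cv2.MORPH_OPEN,np.ones((45,45),np.uint8))   # drops 9 px wide tongue
    c=max(cv2.findContours(m,cv2.RETR_EXTERNAL,cv2.CHAIN_APPROX_NONE)[0],key=cv2.contourArea)[:,0]/4-.5
    return rect(T,c,.012)
def cellx(o,yaw,pts):
    R=np.array([[np.cos(yaw),-np.sin(yaw)],[np.sin(yaw),np.cos(yaw)]]); return [(R@np.array(p)+o).round(1) for p in pts]
E
cat > plan.py <<'E'
# usage: plan.py x y z yaw  (m, rad): prints rotation about tool z, then shift in the turned tool axes
import sys,numpy as np
from station import ctrl, cams, workorder, telemetry
from scipy.spatial.transform import Rotation as R
x,y,z,w=map(float,sys.argv[1:5]); o=telemetry.get_obs()
yaw=o['eef_rot'][2]; dr=-((w-yaw+np.pi)%(2*np.pi)-np.pi)
d=R.from_euler('xyz',[np.pi,0,w]).inv().apply(np.array([x,y,z])-o['ee_pos'])
print('rz',dr.round(3),'then d',d.round(4),'q6',o['qpos'][5].round(2),'t',o['time_s'])
E
python3 - <<'E'
from meas import *
T=Cam('top')
print('tray',tray(T))
g=grab(T,(270,150,375,210),blue,60); print('bridge',rect(T,np.vstack([x[2] for x in g]),.104))
for p,a,ct in grab(T,(275,180,295,207),white(120),50)+grab(T,(348,180,366,207),white(120),50): print('rail',rect(T,ct,.014),p)
for p,a,ct in grab(T,(310,150,340,180),lambda u,h:(h[...,0]>22)&(h[...,0]<45)&(h[...,1]>120)&(h[...,2]>120),2): print('yellow',T.plane(p,.14),p)
S=Cam('scene')
for q,a,ct in grab(S,(280,205,320,235),lambda u,h:(h[...,0]>22)&(h[...,0]<45)&(h[...,1]>120)&(h[...,2]>120),2): print('yellow',tri(T,p,S,q) if 0 else q)
E
python3 plan.py .4262 -.0312 .10 1.262
```

```text
tray (array([495.6, 165.8]), array([218.7,  73.9]), 79.2)
bridge (array([ 595.9, -206.6]), array([ 51.2, 268.3]), 1.3)
rail (array([542.5, -86.5]), array([26.5, 66.1]), 89.3) [284.83651213 193.54086789]
rail (array([ 548.2, -328.9]), array([67.3, 26.9]), 4.7) [355.96541814 191.97538214]
yellow [ 0.62311755 -0.21291567  0.14      ] [327.65230019 161.94354089]
yellow [300.749749   218.28589357]
rz 1.574 then d [-0.4502  0.4172  0.1274] q6 -0.07 t 0.5
```

The rows are not in the units I measure in: shifts go in shares of 50 mm and turns go in shares of pi rad. I convert before sending: 0.15 rad is 0.0477.

```bash
echo '[{"turn_vec": [0, 0, 0.0477]}, {"turn_vec": [0, 0, 0.0477]}, {"turn_vec": [0, 0, 0.0477]}, {"turn_vec": [0, 0, 0.0477]}, {"turn_vec": [0, 0, 0.0477]}, {"turn_vec": [0, 0, 0.0477]}, {"turn_vec": [0, 0, 0.0477]}, {"turn_vec": [0, 0, 0.0477]}, {"turn_vec": [0, 0, 0.0477]}, {"turn_vec": [0, 0, 0.0477]}]' | python3 shift.py 0.075
echo '[{"turn_vec": [0, 0, 0.0236]}, {"d": [-0.7, 0.64, 0]}, {"d": [-0.7, 0.64, 0]}, {"d": [-0.7, 0.64, 0]}, {"d": [-0.7, 0.64, 0]}, {"d": [-0.7, 0.64, 0]}, {"d": [-0.7, 0.64, 0]}, {"d": [-0.7, 0.64, 0]}, {"d": [-0.7, 0.64, 0.4]}, {"d": [-0.7, 0.64, 0.4]}]' | python3 shift.py
echo '[{"d": [-0.7, 0.64, 0.4]}, {"d": [-0.7, 0.64, 0.4]}, {"d": [-0.7, 0.64, 0.4]}, {"d": [-0.64, 0.64, 0.4]}, {}]' | python3 shift.py
python3 plan.py .4262 -.0312 .033 1.262
python3 - <<'E'
from meas import *
T=Cam('top'); p,a,ct=max(grab(T,(170,185,250,248),white(110),300),key=lambda g:g[1])
w=np.array([T.plane(q,.012)[:2] for q in ct])*1000
for yaw in np.deg2rad([-10.3,-10.8,-11.3]):
    l=(w-[499,165])@np.array([[np.cos(yaw),-np.sin(yaw)],[np.sin(yaw),np.cos(yaw)]])
    f=l[(l[:,0]>15)&(abs(l[:,1])<95)]; n=l[(l[:,0]<-20)&(l[:,0]>-50)&(abs(l[:,1])<95)&(abs(l[:,1])>30)]
    L=l[(abs(l[:,0])<20)&(l[:,1]>80)];Rr=l[(abs(l[:,0])<20)&(l[:,1]<-80)]
    print(np.rad2deg(yaw).round(1),'slope far',np.polyfit(f[:,1],f[:,0],1).round(4),'near',np.polyfit(n[:,1],n[:,0],1).round(4),'sides',np.median(L[:,1]).round(1),np.median(Rr[:,1]).round(1), 'tongue end',l[:,0].min().round(1))
E
```

```text
time_s: 1.5
ee_pos: [0.1655, 0.5245, 0.2274]
eef_rot: [-3.142, 0.0, 1.33]
force: [0.1, -0.1, -0.6]
grip_width: 0.075
grip_force: 0.0
time_s: 2.5
ee_pos: [0.3436, 0.1376, 0.1887]
eef_rot: [3.14, -0.001, 1.262]
force: [0.9, 1.3, -0.7]
grip_width: 0.0755
grip_force: 0.0
time_s: 3.0
ee_pos: [0.422, -0.03, 0.1081]
eef_rot: [-3.139, 0.001, 1.257]
force: [0.2, 0.1, -0.4]
grip_width: 0.0749
grip_force: 0.0
rz -0.005 then d [0.0001 0.0044 0.0751] q6 0.16 t 3.0
-10.3 slope far [1.12000e-02 3.24752e+01] near [ 1.06000e-02 -3.28626e+01] sides 108.7 -108.7 tongue end -117.4
-10.8 slope far [2.50000e-03 3.24745e+01] near [ 1.8000e-03 -3.2862e+01] sides 108.6 -108.7 tongue end -117.3
-11.3 slope far [-6.20000e-03  3.24764e+01] near [-6.90000e-03 -3.28634e+01] sides 108.6 -108.6 tongue end -117.3
```

```bash
echo '[{"d": [0, 0.08, 0.7]}, {"d": [0, 0, 0.7]}, {"d": [0, 0, 0.1]}, {}, {}]' | python3 shift.py
echo '[{}, {}, {}, {}, {}, {"d": [0, 0, -0.6]}, {"d": [0, 0, -0.6]}, {}]' | python3 shift.py 0.0 35
python3 plan.py .4841 .0889 .09 1.380
```

```text
time_s: 3.55
ee_pos: [0.4262, -0.0274, 0.0369]
eef_rot: [3.14, -0.0, 1.263]
force: [-0.3, 0.2, -0.1]
grip_width: 0.0749
grip_force: 0.0
time_s: 4.35
ee_pos: [0.4269, -0.0279, 0.0982]
eef_rot: [3.137, -0.001, 1.262]
force: [0.3, -0.3, -1.2]
grip_width: 0.0419
grip_force: 35.0
rz -0.118 then d [0.1256 0.0341 0.0082] q6 0.16 t 4.35
```

Scaled: 0.043 m is 0.86, 0.0115 m is 0.23, -0.118 rad is -0.0376.

```bash
echo '[{"turn_vec": [0, 0, -0.0376]}, {"d": [0.86, 0.23, 0]}, {"d": [0.86, 0.23, 0]}, {"d": [0.86, 0.22, 0]}, {}, {}]' | python3 shift.py
python3 plan.py .4841 .0889 .0415 1.380
python3 look.py c top scene
python3 - <<'E'
from meas import *
T=Cam('top')
print(tray(T)); print([(r,p.round(1)) for r,p in wblocks((225,180,390,250))])
E
```

```text
time_s: 4.95
ee_pos: [0.4827, 0.093, 0.0941]
eef_rot: [-3.14, 0.001, 1.382]
force: [-0.7, 0.1, -1.1]
grip_width: 0.0416
grip_force: 35.0
rz 0.002 then d [-0.0037  0.0022  0.0526] q6 0.31 t 4.95
(array([511.4, 234. ]), array([74.8, 65.6]), 89.9)
[((array([ 420.6, -147.7]), array([46.1, 46. ]), 88.8), array([304.1, 230. ])), ((array([ 435.5, -363.5]), array([47.2, 47.8]), 73.7), array([369. , 225.4])), ((array([ 442.8, -248.4]), array([47.2, 47.2]), 75.8), array([334.1, 223.3])), ((array([540.5, -85.7]), array([25.5, 64.7]), 89.3), array([284.8, 193.5])), ((array([ 546. , -326.2]), array([65.6, 26. ]), 4.6), array([356., 192.])), ((array([ 584.7, -213.8]), array([ 14., 206.]), 1.6), array([324.4, 181.6]))]
```

Scaled: 0.02 m is 0.4, 0.0022 m is 0.044.

```bash
echo '[{"d": [-0.01, 0.044, 0.4]}, {"d": [0, 0, 0.4]}, {"d": [0, 0, 0.19]}, {}, {"d": [0, 0, 0.06]}, {}, {}]' | python3 shift.py
python3 plan.py .4841 .0889 .0415 1.380
```

```text
time_s: 5.85
ee_pos: [0.4856, 0.0916, 0.0434]
eef_rot: [3.141, -0.0, 1.38]
force: [-0.3, 0.1, -0.2]
grip_width: 0.0414
grip_force: 35.0
rz -0.0 then d [-0.0029 -0.001   0.0019] q6 0.3 t 5.85
```

Scaled: 0.0015 m is 0.03, -0.001 m is -0.02.

```bash
echo '[{"d": [0, -0.02, 0.03]}, {}, {}]' | python3 shift.py
echo '[{}, {}, {}, {"d": [0, 0, -0.4]}, {"d": [0, 0, -0.8]}, {"d": [-1, 0, -0.4]}, {"d": [-1, 0, 0]}, {"d": [-1, 0, 0]}, {"d": [-1, 0, 0]}, {}]' | python3 shift.py 0.056
python3 - <<'E'
from meas import *
for n,b in(('top',(170,180,250,250)),('scene',(195,165,255,225))):
    c=Cam(n); cv2.imwrite(f'pics/d_{n}.png',cv2.resize(up(c,b),None,fx=.8,fy=.8))
T=Cam('top')
print([(r,p.round(1)) for r,p in wblocks((225,210,390,250))])
a,b=[cv2.imread(f'pics/d_{n}.png') for n in('top','scene')]
h=max(a.shape[0],b.shape[0]); cv2.imwrite('pics/d.png',cv2.resize(np.hstack([cv2.copyMakeBorder(i,0,h-i.shape[0],0,0,0) for i in(a,b)]),None,fx=.85,fy=.85))
E
python3 plan.py .4205 -.1477 .1 1.555
```

```text
time_s: 6.15
ee_pos: [0.4844, 0.0918, 0.0414]
eef_rot: [3.141, -0.0, 1.38]
force: [-0.6, -0.1, -1.1]
grip_width: 0.0414
grip_force: 35.0
time_s: 7.15
ee_pos: [0.4461, -0.1055, 0.1201]
eef_rot: [3.141, 0.001, 1.374]
force: [-0.1, 0.8, 0.2]
grip_width: 0.056
grip_force: 0.0
[((array([ 435.5, -363.5]), array([47.2, 47.8]), 73.8), array([369. , 225.4])), ((array([ 442.9, -248.4]), array([47.2, 47.2]), 75.6), array([334.1, 223.3])), ((array([467.9,  87.5]), array([61.5, 42.6]), 89.9), array([233.5, 215.1]))]
rz -0.174 then d [-0.0479 -0.026   0.0199] q6 -0.11 t 7.35
```

View pics/d.png

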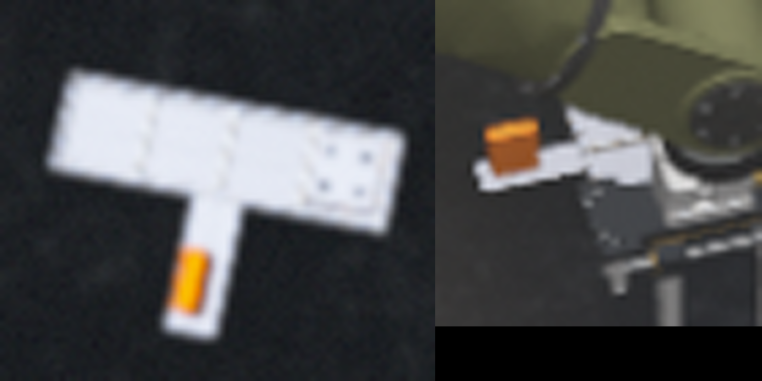

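The block lies flat in the -y end cell (holes near (345,172) in the crop) and the tray hasn't moved. Next is block 2.

Scaled: -0.024 m is -0.48, 0.02 m is 0.4, -0.087 rad is -0.0277.

```bash
echo '[{"turn_vec": [0, 0, -0.0277]}, {"turn_vec": [0, 0, -0.0277]}, {"d": [-0.48, -0.26, 0]}, {"d": [-0.48, -0.26, 0]}, {"d": [0, 0, 0.4]}, {}, {}]' | python3 shift.py 0.075
python3 plan.py .4205 -.1477 .037 1.553
```

```text
time_s: 8.05
ee_pos: [0.4206, -0.1476, 0.1]
eef_rot: [-3.141, -0.0, 1.556]
force: [-0.2, 0.1, -0.0]
grip_width: 0.0753
grip_force: 0.0
rz 0.003 then d [-0.0001 -0.0001  0.063 ] q6 -0.4 t 8.05
```

Scaled: 0.033 m is 0.66, 0.03 m is 0.6, 0.003 rad is 0.001.

```bash
echo '[{"d": [0, 0, 0.6], "turn_vec": [0, 0, 0.001]}, {"d": [0, 0, 0.66]}, {}, {}]' | python3 shift.py
echo '[{}, {}, {}, {}, {}, {"d": [0, 0, -0.6]}, {"d": [0, 0, -0.66]}, {}]' | python3 shift.py 0.0 35
echo '[{"turn_vec": [0, 0, 0.0277]}, {"turn_vec": [0, 0, 0.0274]}, {"d": [0.98, 0.06, 0]}, {"d": [0.98, 0.06, 0]}, {"d": [0.98, 0.06, 0]}, {"d": [0.98, 0.06, 0]}, {"d": [0.98, 0.06, 0]}, {"d": [0.98, 0.06, 0]}, {}, {}]' | python3 shift.py
python3 plan.py .4939 .1395 .0415 1.380
```

```text
time_s: 8.45
ee_pos: [0.4208, -0.1482, 0.0378]
eef_rot: [-3.141, -0.0, 1.552]
force: [0.0, -0.1, 0.7]
grip_width: 0.075
grip_force: 0.0
time_s: 9.25
ee_pos: [0.4218, -0.1493, 0.1032]
eef_rot: [3.136, 0.002, 1.551]
force: [0.3, 0.1, -1.8]
grip_width: 0.0416
grip_force: 35.0
time_s: 10.25
ee_pos: [0.4937, 0.137, 0.0987]
eef_rot: [-3.14, 0.001, 1.38]
force: [0.1, -0.4, -2.0]
grip_width: 0.0417
grip_force: 35.0
rz -0.0 then d [ 0.0025 -0.0003  0.0572] q6 0.39 t 10.25
```

Scaled: 0.03 m is 0.6, 0.002 m is 0.04.

```bash
echo '[{"d": [0.04, 0, 0.6]}, {"d": [0, 0, 0.4]}, {"d": [0, 0, 0.1]}, {}, {"d": [0, 0, 0.04]}, {}, {}]' | python3 shift.py
python3 plan.py .4939 .1395 .0415 1.380
python3 - <<'E'
from meas import *
print([(r,p.round(1)) for r,p in wblocks((255,210,390,250))])
E
```

```text
time_s: 10.95
ee_pos: [0.495, 0.1384, 0.0435]
eef_rot: [3.141, -0.0, 1.378]
force: [-0.1, -1.1, -1.8]
grip_width: 0.0416
grip_force: 35.0
rz -0.002 then d [ 0.0009 -0.0013  0.002 ] q6 0.39 t 10.95
[((array([ 435.6, -363.5]), array([47.1, 47.8]), 74.1), array([369. , 225.4])), ((array([ 442.9, -248.4]), array([47.2, 47.1]), 75.8), array([334.1, 223.3]))]
```

Scaled: 0.0015 m is 0.03, -0.001 m is -0.02.

```bash
echo '[{"d": [0.01, -0.02, 0.03]}, {}, {}]' | python3 shift.py
echo '[{}, {}, {}, {"d": [0, 0, -0.4]}, {"d": [0, 0, -0.8]}, {"d": [-0.98, 0, -0.2]}, {"d": [-0.98, 0, 0]}, {"d": [-0.98, 0, 0]}, {"d": [-0.98, 0, 0]}, {"d": [-0.98, 0, 0]}]' | python3 shift.py 0.056
echo '[{"d": [-0.98, 0, 0]}, {"d": [-0.98, 0, 0]}, {"d": [-0.8, 0, 0]}, {"turn_vec": [0, 0, 0.0181]}, {}, {}]' | python3 shift.py 0.075
python3 plan.py .4425 -.2482 .037 1.323
python3 - <<'E'
from meas import *
T=Cam('top'); print([(r,p.round(1)) for r,p in wblocks((340,210,390,250))])
cv2.imwrite('pics/e.png',cv2.resize(up(T,(170,180,395,250)),None,fx=.44,fy=.44))
E
```

```text
time_s: 11.3
ee_pos: [0.4938, 0.1392, 0.0414]
eef_rot: [-3.142, 0.0, 1.378]
force: [-0.3, -0.9, -2.0]
grip_width: 0.0414
grip_force: 35.0
time_s: 12.3
ee_pos: [0.4462, -0.1031, 0.1117]
eef_rot: [3.141, 0.0, 1.378]
force: [1.0, -0.8, 0.0]
grip_width: 0.0561
grip_force: 0.0
time_s: 12.9
ee_pos: [0.4204, -0.2364, 0.1113]
eef_rot: [-3.141, -0.0, 1.322]
force: [0.1, -0.4, 0.6]
grip_width: 0.075
grip_force: 0.0
rz -0.001 then d [-0.006   0.0243  0.0743] q6 -0.34 t 12.9
[]
```

View pics/e.png

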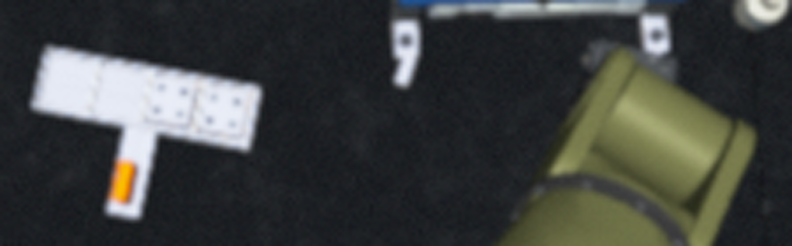

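Two blocks sit in the two right-hand cells, around (170,97) and (225,107) in the crop. The arm hides the remaining blocks, so I'll check them with the scene camera.

Scaled: 0.0243 m is 0.486, -0.006 m is -0.12.

```bash
echo '[{"d": [-0.12, 0.486, 0]}, {}, {}]' | python3 shift.py
python3 - <<'E'
from meas import *
S=Cam('scene'); print([(S.plane(p,.025).round(4),p.round(1),round(a)) for p,a,ct in grab(S,(222,212,292,302),white(175),20)])
E
python3 plan.py .4425 -.2482 .037 1.323
```

```text
time_s: 13.3
ee_pos: [0.4424, -0.2479, 0.1111]
eef_rot: [-3.141, -0.0, 1.322]
force: [-0.4, 0.1, -0.5]
grip_width: 0.0749
grip_force: 0.0
[(array([ 0.4341, -0.3618,  0.025 ]), array([277.1, 287.4]), 110), (array([ 0.4415, -0.2468,  0.025 ]), array([263.4, 263.5]), 101), (array([ 0.5058, -0.0816,  0.025 ]), array([257.2, 227.3]), 22)]
rz -0.001 then d [-0.0002  0.0004  0.0741] q6 -0.33 t 13.35
```

Scaled: 0.039 m is 0.78, 0.035 m is 0.7.

```bash
echo '[{"d": [0, 0, 0.7]}, {"d": [0, 0, 0.78]}, {}, {}]' | python3 shift.py
echo '[{}, {}, {}, {}, {}, {"d": [0, 0, -0.7]}, {"d": [0, 0, -0.7]}, {}]' | python3 shift.py 0.0 35
echo '[{"turn_vec": [0, 0, -0.0185]}, {"d": [0.98, -0.052, 0]}, {"d": [0.98, -0.052, 0]}, {"d": [0.98, -0.052, 0]}, {"d": [0.98, -0.052, 0]}, {"d": [0.98, -0.052, 0]}, {"d": [0.98, -0.052, 0]}, {"d": [0.98, -0.052, 0]}, {"d": [0.98, -0.052, 0]}, {"d": [0.98, -0.052, 0]}]' | python3 shift.py
echo '[{}, {}]' | python3 shift.py
python3 plan.py .5037 .1905 .0415 1.380
```

```text
time_s: 13.75
ee_pos: [0.4423, -0.2484, 0.0381]
eef_rot: [-3.141, -0.0, 1.321]
force: [-0.6, 0.2, 1.3]
grip_width: 0.0752
grip_force: 0.0
time_s: 14.55
ee_pos: [0.444, -0.2496, 0.1114]
eef_rot: [3.135, 0.002, 1.321]
force: [-0.1, -0.8, -1.1]
grip_width: 0.0414
grip_force: 35.0
time_s: 15.55
ee_pos: [0.5031, 0.1908, 0.1066]
eef_rot: [-3.141, 0.001, 1.379]
force: [1.1, -0.2, -0.4]
grip_width: 0.0417
grip_force: 35.0
time_s: 15.75
ee_pos: [0.503, 0.1893, 0.1063]
eef_rot: [-3.14, 0.001, 1.381]
force: [0.7, -1.0, -2.4]
grip_width: 0.0418
grip_force: 35.0
rz 0.001 then d [0.0014 0.0005 0.0648] q6 0.48 t 15.75
```

Scaled: 0.03 m is 0.6, 0.025 m is 0.5.

```bash
echo '[{"d": [0.02, 0, 0.6]}, {"d": [0, 0, 0.5]}, {"d": [0, 0, 0.16]}, {}, {"d": [0, 0, 0.03]}, {}, {}]' | python3 shift.py
python3 plan.py .5037 .1905 .0415 1.380
python3 - <<'E'
from meas import *
print([(r,p.round(1)) for r,p in wblocks((255,210,390,250))])
E
```

```text
time_s: 16.45
ee_pos: [0.5041, 0.1897, 0.0435]
eef_rot: [3.141, -0.0, 1.379]
force: [-0.2, 0.1, -1.4]
grip_width: 0.0417
grip_force: 35.0
rz -0.001 then d [ 0.0007 -0.0006  0.002 ] q6 0.48 t 16.45
[((array([ 435.6, -363.5]), array([47.1, 47.8]), 74.1), array([369. , 225.4]))]
```

Scaled: 0.0015 m is 0.03, -0.0005 m is -0.01.

```bash
echo '[{"d": [0.01, -0.01, 0.03]}, {}, {}]' | python3 shift.py
echo '[{}, {}, {}, {"d": [0, 0, -0.4]}, {"d": [0, 0, -0.8]}, {"d": [-0.92, 0.06, -0.2]}, {"d": [-0.92, 0.06, 0]}, {"d": [-0.92, 0.06, 0]}, {"d": [-0.92, 0.06, 0]}, {"d": [-0.92, 0.06, 0]}]' | python3 shift.py 0.056
echo '[{"d": [-0.92, 0.06, 0]}, {"d": [-0.92, 0.06, 0]}, {"d": [-0.92, 0.06, 0]}, {"d": [-0.92, 0.06, 0]}, {"d": [-0.92, 0.06, 0]}, {"d": [-0.92, 0.06, 0]}, {"d": [-0.92, 0.06, 0]}, {"turn_vec": [0, 0, 0.0286]}, {}, {}]' | python3 shift.py 0.075
python3 plan.py .4351 -.3633 .037 1.290
python3 - <<'E'
from meas import *
S=Cam('scene'); print([(S.plane(p,.025).round(4),p.round(1),round(a)) for p,a,ct in grab(S,(222,212,292,302),white(175),20)])
T=Cam('top');cv2.imwrite('pics/f.png',up(T,(170,180,260,250)))
E
```

```text
time_s: 16.8
ee_pos: [0.5036, 0.1904, 0.0416]
eef_rot: [3.141, -0.0, 1.379]
force: [0.4, -0.2, 1.4]
grip_width: 0.0415
grip_force: 35.0
time_s: 17.8
ee_pos: [0.4737, -0.04, 0.1115]
eef_rot: [3.141, -0.0, 1.379]
force: [0.7, -0.3, 0.8]
grip_width: 0.0561
grip_force: 0.0
time_s: 18.8
ee_pos: [0.4334, -0.3579, 0.1112]
eef_rot: [-3.141, -0.0, 1.291]
force: [0.0, -0.6, 0.0]
grip_width: 0.0749
grip_force: 0.0
rz 0.001 then d [-0.0048  0.0031  0.0742] q6 -0.48 t 18.8
[(array([ 0.4341, -0.3618,  0.025 ]), array([277.1, 287.4]), 110), (array([ 0.4943, -0.2146,  0.025 ]), array([271.3, 252.1]), 23)]
```

View pics/f.png

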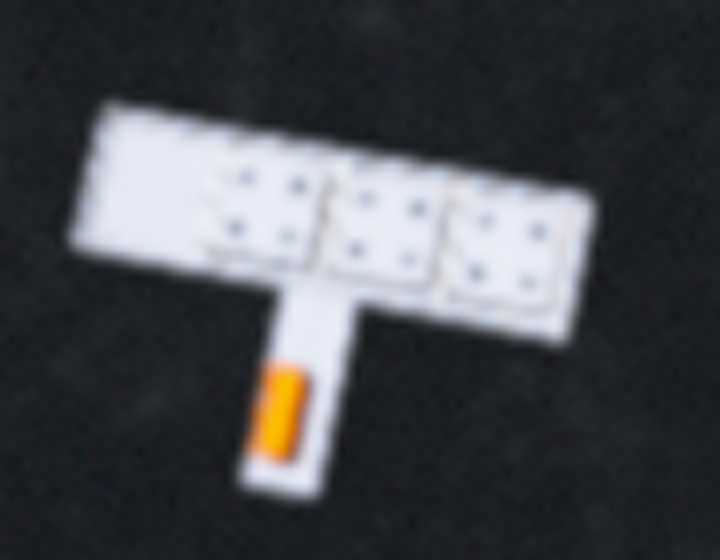

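The three placed blocks line up in their cells, with hole groups near (265,207), (387,233) and (507,250). Block 4 hasn't moved.

Scaled: 0.029 m is 0.58, 0.025 m is 0.5.

```bash
echo '[{"d": [-0.096, 0.062, 0.4]}, {"d": [0, 0, 0.5]}, {"d": [0, 0, 0.58]}, {}, {}]' | python3 shift.py
echo '[{}, {}, {}, {}, {}, {"d": [0, 0, -0.7]}, {"d": [0, 0, -0.7]}, {}]' | python3 shift.py 0.0 35
echo '[{"turn_vec": [0, 0, -0.0286]}, {"d": [0.94, -0.06, 0]}, {"d": [0.94, -0.06, 0]}, {"d": [0.94, -0.06, 0]}, {"d": [0.94, -0.06, 0]}, {"d": [0.94, -0.06, 0]}, {"d": [0.94, -0.06, 0]}, {"d": [0.94, -0.06, 0]}, {"d": [0.94, -0.06, 0]}, {"d": [0.94, -0.06, 0]}]' | python3 shift.py
echo '[{"d": [0.94, -0.06, 0]}, {"d": [0.94, -0.06, 0]}, {"d": [0.94, -0.06, 0]}, {"d": [0.88, -0.04, 0]}, {}, {}]' | python3 shift.py
python3 plan.py .5135 .2411 .0415 1.380
```

```text
time_s: 19.4
ee_pos: [0.4354, -0.3635, 0.038]
eef_rot: [-3.141, -0.0, 1.29]
force: [0.1, 0.5, 0.9]
grip_width: 0.0747
grip_force: 0.0
time_s: 20.2
ee_pos: [0.4364, -0.3652, 0.1118]
eef_rot: [3.136, 0.003, 1.289]
force: [-0.8, -0.2, -1.6]
grip_width: 0.0417
grip_force: 35.0
time_s: 21.2
ee_pos: [0.4888, 0.0584, 0.1067]
eef_rot: [-3.141, 0.0, 1.379]
force: [1.2, -0.0, -2.1]
grip_width: 0.0415
grip_force: 35.0
time_s: 21.8
ee_pos: [0.5131, 0.2406, 0.1062]
eef_rot: [-3.14, 0.001, 1.381]
force: [0.1, -0.1, -1.6]
grip_width: 0.0413
grip_force: 35.0
rz 0.001 then d [0.0006 0.0003 0.0647] q6 0.56 t 21.8
```

The rows are not in the units I measure in: shifts go in shares of 50 mm and turns go in shares of pi rad. I convert before sending: 0.03 m is 0.6, 0.025 m is 0.5.

```bash
echo '[{"d": [0.01, 0, 0.6]}, {"d": [0, 0, 0.5]}, {"d": [0, 0, 0.16]}, {}, {"d": [0, 0, 0.07]}, {}, {}]' | python3 shift.py
echo '[{}, {}, {}, {"d": [0, 0, -0.4]}, {"d": [0, 0, -0.8]}, {"d": [-0.92, -0.12, -0.2]}, {"d": [-0.92, -0.12, 0]}, {"d": [-0.92, -0.12, 0]}, {"d": [-0.92, -0.12, 0]}, {"d": [-0.92, -0.12, 0]}]' | python3 shift.py 0.056
echo '[{"d": [-0.92, -0.12, 0]}, {"d": [-0.92, -0.12, 0]}, {}]' | python3 shift.py
python3 - <<'E'
from meas import *
T=Cam('top');S=Cam('scene');cv2.imwrite('pics/g.png',np.hstack([cv2.resize(up(T,(170,180,260,250)),(450,350)),cv2.resize(up(S,(200,165,250,220)),(318,350))]))
p,a,ct=max(grab(T,(170,185,250,248),white(110),300),key=lambda g:g[1]); print(rect(T,ct,.012))
# press: blue bridge outline in press-ish frame
b=np.vstack([g[2] for g in grab(T,(270,150,375,210),blue,60)]); w=np.array([T.plane(q,.104)[:2] for q in b])*1000
f=w[(w[:,0]<585)&(abs(w[:,1]+206)<120)];n=w[(w[:,0]>608)&(abs(w[:,1]+206)<120)]
print('front',np.polyfit(f[:,1]+206,f[:,0],1),'back',np.polyfit(n[:,1]+206,n[:,0],1),'y',np.percentile(w[:,1],[0.5,99.5]))
from scipy.spatial.transform import Rotation
for B in((275,180,295,207),(348,180,366,207)):
    for q,a,ct in grab(T,B,white(120),50):
        w=np.array([T.plane(x,.014)[:2] for x in ct])*1000
        s=w[(w[:,0]>545)&(w[:,0]<568)]; m=s[:,1].mean()
        for e in(s[s[:,1]>m],s[s[:,1]<m]): print('rail edge y at x=560',np.polyfit(e[:,0]-560,e[:,1],1).round(3))
        print('ends',w.min(0),w.max(0))
E
```

```text
time_s: 22.5
ee_pos: [0.5143, 0.2406, 0.0416]
eef_rot: [3.14, -0.001, 1.379]
force: [0.5, -1.9, 1.5]
grip_width: 0.0417
grip_force: 35.0
time_s: 23.5
ee_pos: [0.4397, 0.0193, 0.1111]
eef_rot: [3.141, -0.0, 1.379]
force: [1.0, -1.1, -0.5]
grip_width: 0.0559
grip_force: 0.0
time_s: 23.8
ee_pos: [0.4099, -0.071, 0.1111]
eef_rot: [3.141, 0.0, 1.374]
force: [-0.1, 0.3, 0.4]
grip_width: 0.0558
grip_force: 0.0
(array([457.7, 173. ]), array([218.7, 150.7]), 79.1)
front [-1.81457026e-02  5.74966476e+02] back [-1.41610212e-02  6.19043176e+02] y [-340.64128862  -73.07229733]
rail edge y at x=560 [ 2.2000e-02 -7.3668e+01]
rail edge y at x=560 [ 2.0000e-03 -9.9827e+01]
ends [ 527.15998296 -100.05055652] [575.4567183  -73.44680181]
rail edge y at x=560 [ 6.40000e-02 -3.14928e+02]
rail edge y at x=560 [ 5.50000e-02 -3.41134e+02]
ends [ 514.82537394 -342.02467078] [ 581.15464455 -313.61514512]
```

View pics/g.png

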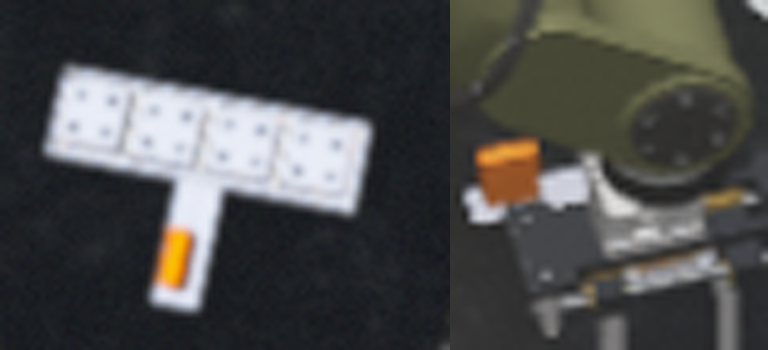

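All four cells are filled, one block each. Next I'll turn the wrist and go to the handle.

Scaled: -0.15 rad is -0.0477.

```bash
echo '[{"turn_vec": [0, 0, -0.0477]}, {"turn_vec": [0, 0, -0.0477]}, {"turn_vec": [0, 0, -0.0477]}, {"turn_vec": [0, 0, -0.0477]}, {"turn_vec": [0, 0, -0.0477]}, {"turn_vec": [0, 0, -0.0477]}, {"turn_vec": [0, 0, -0.0477]}, {"turn_vec": [0, 0, -0.0477]}, {"turn_vec": [0, 0, -0.0477]}, {"turn_vec": [0, 0, -0.0477]}]' | python3 shift.py 0.045
echo '[{"turn_vec": [0, 0, -0.0245]}, {"d": [0, 0.98, 0]}, {"d": [0, 0.98, 0]}, {"d": [0, 0.98, 0]}, {"d": [0, 0.98, 0]}, {"d": [0, 0.8, 0]}, {}, {}]' | python3 shift.py
python3 plan.py .4104 .1821 .040 2.951
python3 - <<'E'
from meas import *
T=Cam('top');S=Cam('scene')
p=[327.65,161.94];q=[300.75,218.29]; print(tri(T,p,S,q))
E
```

```text
time_s: 24.9
ee_pos: [0.4116, -0.066, 0.1109]
eef_rot: [3.141, -0.0, 2.887]
force: [0.1, 0.4, 0.6]
grip_width: 0.045
grip_force: 0.0
time_s: 25.7
ee_pos: [0.4542, 0.1662, 0.1105]
eef_rot: [-3.141, -0.001, 2.959]
force: [-1.1, 0.1, -0.4]
grip_width: 0.0453
grip_force: 0.0
rz 0.008 then d [0.046  0.0073 0.0705] q6 -1.11 t 25.7
(array([ 0.61871522, -0.21020976,  0.15315555]), np.float64(0.00125330600192679))
```

Scaled: 0.035 m is 0.7, 0.023 m is 0.46, 0.008 rad is 0.0025.

```bash
echo '[{"d": [0.46, 0.074, 0]}, {"d": [0.46, 0.072, 0], "turn_vec": [0, 0, 0.0025]}, {"d": [0, 0, 0.7]}, {"d": [0, 0, 0.7]}, {}, {}]' | python3 shift.py
python3 plan.py .4104 .1821 .040 2.951
echo '[{}, {}, {}, {}, {}, {}]' | python3 shift.py 0.0 45
python3 plan.py .3820 -.2085 .040 3.158
```

```text
time_s: 26.4
ee_pos: [0.4111, 0.1797, 0.0415]
eef_rot: [-3.141, -0.001, 2.947]
force: [0.2, -0.3, 0.0]
grip_width: 0.0451
grip_force: 0.0
rz -0.004 then d [0.0011 0.0022 0.0015] q6 -1.05 t 26.4
time_s: 27.0
ee_pos: [0.4114, 0.1807, 0.0415]
eef_rot: [3.141, 0.001, 2.949]
force: [-1.3, 4.1, 6.8]
grip_width: 0.0137
grip_force: 45.0
rz -0.209 then d [ 0.0357 -0.3886  0.0015] q6 -1.05 t 27.0
```

Scaled: -0.025 m is -0.5, -0.02 m is -0.4, -0.049 rad is -0.0156.

```bash
echo '[{"d": [0.18, 0, 0], "turn_vec": [0, 0, -0.0127]}, {"d": [0.18, 0, 0], "turn_vec": [0, 0, -0.0127]}, {"d": [0.18, 0, 0], "turn_vec": [0, 0, -0.0127]}, {"d": [0.18, 0, 0], "turn_vec": [0, 0, -0.0127]}, {"turn_vec": [0, 0, -0.0156]}, {"d": [0, -0.4, 0]}, {"d": [0, -0.5, 0]}, {"d": [0, -0.5, 0]}, {"d": [0, -0.5, 0]}, {"d": [0, -0.5, 0]}]' | python3 shift.py
echo '[{"d": [0, -0.5, 0]}, {"d": [0, -0.5, 0]}, {"d": [0, -0.5, 0]}, {"d": [0, -0.5, 0]}, {"d": [0, -0.5, 0]}, {"d": [0, -0.4, 0]}, {"d": [0, -0.2, 0]}, {}]' | python3 shift.py
python3 plan.py .3820 -.2085 .040 3.158
python3 - <<'E'
from meas import *
T=Cam('top');x=grab(T,(200,185,330,262),white(110),300)
for p,a,ct in x: print(rect(T,ct,.012),p.round(1),round(a))
E
```

```text
time_s: 28.0
ee_pos: [0.3774, 0.0649, 0.0415]
eef_rot: [3.141, 0.002, -3.124]
force: [0.8, 9.7, 7.2]
grip_width: 0.0142
grip_force: 45.5
time_s: 28.8
ee_pos: [0.3797, -0.0907, 0.0415]
eef_rot: [-3.141, 0.001, -3.125]
force: [-1.0, -0.3, 10.7]
grip_width: 0.0137
grip_force: 45.4
rz -0.0 then d [-0.0004 -0.1178  0.0015] q6 -1.92 t 28.8
(array([469.1, -86.6]), array([ 67.2, 218.7]), 3.0) [285.4 215.4] 1130
```

```bash
cat >> meas.py <<'E'
def panfit(T,box,o,t=110,z=.012):
    p,a,ct=max(grab(T,box,white(t),300),key=lambda g:g[1]); w=np.array([T.plane(q,z)[:2] for q in ct])*1000-o
    f=w[(w[:,0]>15)&(abs(w[:,1])<90)]; n=w[(w[:,0]<-15)&(w[:,0]>-50)&(abs(w[:,1])<90)&(abs(w[:,1])>45)]
    print('far',np.polyfit(f[:,1],f[:,0],1).round(3),'near',np.polyfit(n[:,1],n[:,0],1).round(3),'sides',np.median(w[w[:,1]>90][:,1]).round(1),np.median(w[w[:,1]<-90][:,1]).round(1))
E
python3 - <<'E'
from meas import *
T=Cam('top');panfit(T,(200,185,330,262),np.array([469,-87]))
cv2.imwrite('pics/h.png',cv2.resize(up(T,(230,150,390,260)),None,fx=.62,fy=.62))
E
```

```text
far [-0.052 32.748] near [ -0.05 -32.76] sides 108.5 -107.1
```

View pics/h.png

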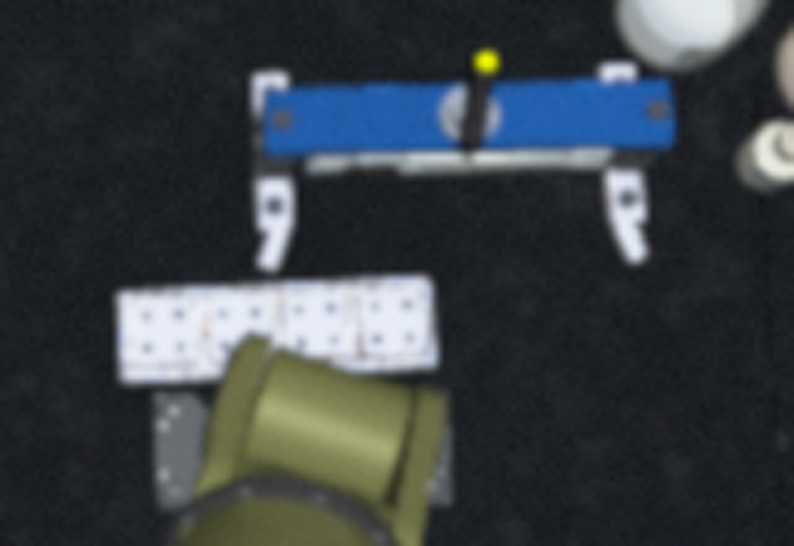

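The tray is loaded and sits about 0.03 rad more turned than the press, whose rails are at (270,225) and (628,215) in the crop. I'll turn it back and bring it in front of the mouth.

Scaled: -0.025 m is -0.5, -0.02 m is -0.4, 0.03 rad is 0.0095.

```bash
echo '[{"turn_vec": [0, 0, 0.0095]}, {"d": [0, -0.4, 0]}, {"d": [0, -0.5, 0]}, {"d": [0, -0.5, 0]}, {"d": [0, -0.5, 0]}, {"d": [0, -0.36, 0]}, {"d": [0, -0.16, 0]}, {}, {}]' | python3 shift.py
python3 - <<'E'
from meas import *
T=Cam('top');panfit(T,(230,195,370,262),np.array([469,-209]))
E
```

```text
time_s: 29.8
ee_pos: [0.3778, -0.2111, 0.0415]
eef_rot: [-3.141, 0.001, 3.129]
force: [-1.3, 0.2, 10.0]
grip_width: 0.0139
grip_force: 45.5
far [-3.0000e-02  3.1239e+01] near [ -0.066 -31.517] sides 107.9 -107.5
```

Scaled: -0.02 m is -0.4, -0.01 m is -0.2, 0.01 rad is 0.0032.

```bash
echo '[{"d": [-0.2, 0, 0], "turn_vec": [0, 0, 0.0032]}, {"d": [-0.4, 0, 0]}, {"d": [-0.4, 0, 0]}, {"d": [-0.3, 0, 0]}, {"d": [-0.2, 0, 0]}, {"d": [-0.2, 0, 0]}, {}]' | python3 shift.py
python3 - <<'E'
from meas import *
T=Cam('top');cv2.imwrite('pics/i.png',cv2.resize(up(T,(260,150,380,250)),None,fx=.62,fy=.62))
E
```

```text
time_s: 30.55
ee_pos: [0.458, -0.2081, 0.0384]
eef_rot: [3.132, -0.014, 3.118]
force: [-23.0, 30.8, 10.0]
grip_width: 0.0137
grip_force: 44.6
```

View pics/i.png

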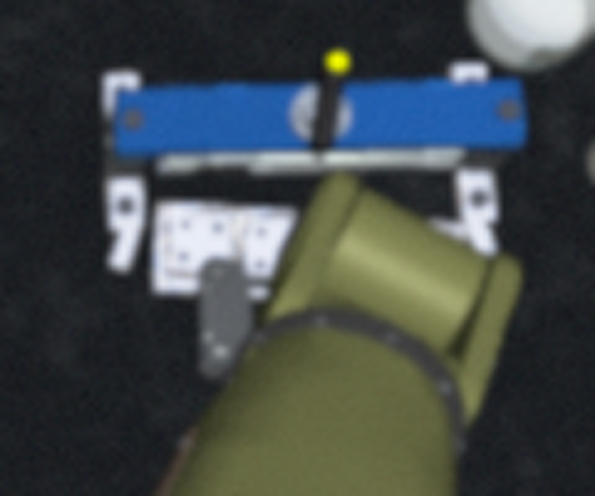

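The far edge of the pan runs from (165,200) to (440,222), so the tray has turned clockwise. It is touching the right lead-in near (480,235). I'll check from the scene view before backing off.

Scaled: 0.02 m is 0.4, 0.01 m is 0.2.

```bash
echo '[{"d": [0.2, 0, 0]}, {"d": [0.4, 0, 0]}, {"d": [0.2, 0, 0]}, {}, {}]' | python3 shift.py
python3 - <<'E'
from meas import *
T=Cam('top');S=Cam('scene')
cv2.imwrite('pics/j.png',np.hstack([cv2.resize(up(T,(270,165,370,250)),(412,350)),cv2.resize(up(S,(235,200,335,285)),(388,350))]))
for p,a,ct in grab(T,(270,180,370,262),white(120),40): print(rect(T,ct,.012),p.round(1),round(a))
E
```

```text
time_s: 31.1
ee_pos: [0.4229, -0.212, 0.0408]
eef_rot: [3.142, -0.0, 3.117]
force: [1.1, 0.1, -7.9]
grip_width: 0.0135
grip_force: 45.0
(array([ 504.4, -302.2]), array([58.7, 30.7]), 58.9) [349.2 206.9] 103
(array([ 487.7, -160.2]), array([106.7,  65.5]), 88.0) [304.9 209.2] 463
(array([542.8, -86.6]), array([26.6, 66.2]), 89.3) [284.8 193.5] 120
(array([ 548.4, -329.4]), array([67.7, 27. ]), 4.3) [356. 192.] 124
(array([ 587.4, -216. ]), array([ 15.4, 209.8]), 1.6) [324.2 181.6] 190
```

View pics/j.png

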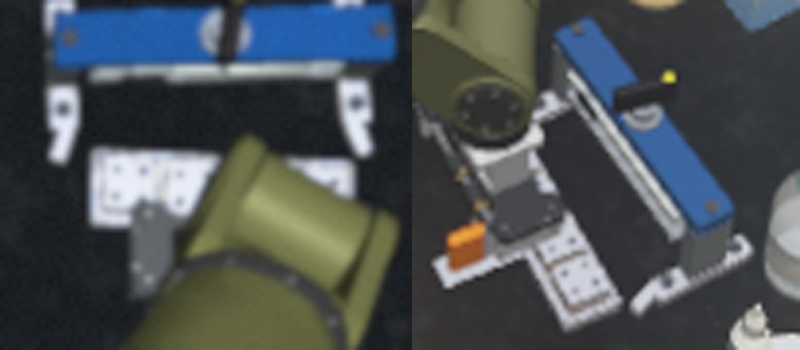

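Run:
```python
from meas import *
T=Cam('top');S=Cam('scene')
g=grab(S,(235,240,270,280),orange,5); print([(p.round(1),round(a),ct.min(0).round(1),ct.max(0).round(1)) for p,a,ct in g])
for dx in(-.02,0,.02,.05): print(dx,S.proj([.423+dx,-.212,.051]).round(1),S.proj([.423+dx,-.212,.12]).round(1))
W=[]
for p,a,ct in grab(T,(270,195,370,262),white(120),40):
    w=np.array([T.plane(q,.012)[:2] for q in ct])*1000; W.append(w)
w=np.vstack(W)
f=[]
for y0 in range(-310,-110,4):
    s=w[abs(w[:,1]-y0)<2]
    if len(s): f.append((y0,s[:,0].max()))
f=np.array(f); f=f[f[:,1]>500]; print(np.polyfit(f[:,0]+209,f[:,1],1), f[::4].round(1).tolist(), w[:,1].min(),w[:,1].max())
```

```text
[(array([248.3, 259. ]), 75, array([243.6, 253.4]), array([252.8, 264.6]))]
-0.02 [250.1 256.7] [250.2 245.6]
0 [254.8 254.7] [255.1 243.6]
0.02 [259.4 252.7] [259.9 241.5]
0.05 [266.4 249.7] [267.  238.5]
[5.14435072e-02 5.17357800e+02] [[-310.0, 513.0], [-294.0, 512.6], [-278.0, 513.5], [-210.0, 517.0], [-194.0, 518.3], [-178.0, 520.1], [-162.0, 520.1], [-146.0, 520.1], [-130.0, 521.8], [-114.0, 521.8]] -341.20274573062534 -74.20234998557433
```

The tool slid forward along the fin: the fin's centre is at about x=0.40 and the TCP is at 0.423. The tray is now at yaw −0.05 and about 4 mm too far to −y. I'll regrip it further back.

Scaled: 0.015 m is 0.3, 0.003 m is 0.06, 0.026 rad is 0.0083.

```bash
echo '[{}, {}, {}, {"d": [0, 0.06, 0], "turn_vec": [0, 0, 0.0083]}, {"d": [0.3, 0, 0]}, {"d": [0.24, 0, 0]}, {}, {}]' | python3 shift.py 0.035
echo '[{}, {}, {}, {}, {}, {}]' | python3 shift.py 0.0 60
python3 - <<'E'
from meas import *
T=Cam('top');S=Cam('scene')
g=grab(S,(235,240,270,280),orange,5); print([(p.round(1),round(a),S.plane(p,.035).round(3)) for p,a,ct in g])
W=[]
for p,a,ct in grab(T,(270,198,370,262),white(120),40):
    w=np.array([T.plane(q,.012)[:2] for q in ct])*1000; W.append(w); print(rect(T,ct,.012))
w=np.vstack(W)
f=np.array([(y0,w[abs(w[:,1]-y0)<2][:,0].max()) for y0 in range(-310,-110,4) if (abs(w[:,1]-y0)<2).any()])
f=f[f[:,1]>505]; print(np.polyfit(f[:,0]+209,f[:,1],1))
print('y',np.median(w[w[:,1]>-112][:,1]),np.median(w[w[:,1]<-312][:,1]))
E
```

```text
time_s: 32.1
ee_pos: [0.3961, -0.2079, 0.0412]
eef_rot: [-3.141, 0.001, 3.09]
force: [0.2, -0.5, 0.7]
grip_width: 0.0348
grip_force: 0.0
time_s: 32.7
ee_pos: [0.3959, -0.2077, 0.0409]
eef_rot: [-3.141, 0.0, 3.09]
force: [1.9, -4.6, -3.7]
grip_width: 0.0133
grip_force: 59.9
[(array([244.6, 259.5]), 17, array([ 0.384, -0.204,  0.035]))]
(array([ 484.3, -213.8]), array([217.5,  66.1]), 86.2)
[6.77510973e-02 5.16859884e+02]
y -107.1193748806977 -321.56962500336516
```

Scaled: 0.008 m is 0.16, -0.0035 m is -0.07, -0.03 rad is -0.0095.

```bash
echo '[{"d": [0.16, 0, 0]}, {"d": [0.14, 0, 0]}, {"turn_vec": [0, 0, -0.0095]}, {"turn_vec": [0, 0, -0.0095]}, {"turn_vec": [0, 0, -0.0083]}, {"d": [0, -0.07, 0]}, {}, {}]' | python3 shift.py
cat > fit.py <<'E'
from meas import *
import sys
T=Cam('top'); W=[]; x1=int(sys.argv[1]) if len(sys.argv)>1 else 198
for p,a,ct in grab(T,(270,x1,370,262),white(120),40):
    W.append(np.array([T.plane(q,.012)[:2] for q in ct])*1000); print(rect(T,ct,.012))
w=np.vstack(W)
f=np.array([(y0,w[abs(w[:,1]-y0)<2][:,0].max()) for y0 in range(-306,-114,4) if (abs(w[:,1]-y0)<2).any()])
f=f[f[:,1]>490]; print(np.polyfit(f[:,0]+209,f[:,1],1))
for _ in 'ab':
    k=np.polyfit(f[:,0]+209,f[:,1],1); r=f[:,1]-np.polyval(k,f[:,0]+209); f=f[abs(r)<1.5]; print('far',k,len(f))
print('y',np.median(w[w[:,1]>-112][:,1]),np.median(w[w[:,1]<-308][:,1]))
E
python3 fit.py
```

```text
time_s: 33.6
ee_pos: [0.3808, -0.21, 0.0409]
eef_rot: [3.141, -0.001, -3.105]
force: [-1.6, 4.3, 4.6]
grip_width: 0.0134
grip_force: 60.1
(array([ 467.4, -206.4]), array([ 69.9, 218.2]), 2.7)
[-4.86910465e-02  5.01613320e+02]
far [-4.86910465e-02  5.01613320e+02] 48
far [-4.86910465e-02  5.01613320e+02] 48
y -99.42246305557576 -314.4983997963968
```

Scaled: 0.025 rad is 0.008.

```bash
echo '[{"turn_vec": [0, 0, 0.008]}, {}, {}]' | python3 shift.py
python3 fit.py
```

```text
time_s: 33.95
ee_pos: [0.3809, -0.2099, 0.0409]
eef_rot: [3.141, -0.0, -3.13]
force: [-0.2, 5.7, 5.4]
grip_width: 0.0138
grip_force: 60.1
(array([ 467.2, -208.6]), array([ 70.7, 218.2]), 1.6)
[-2.12201435e-02  5.01410100e+02]
far [-2.12201435e-02  5.01410100e+02] 48
far [-2.12201435e-02  5.01410100e+02] 48
y -100.32646900970398 -316.56594905802956
```

Scaled: -0.01 m is -0.2, -0.006 m is -0.12.

```bash
echo '[{"d": [-0.12, 0, 0]}, {"d": [-0.2, 0, 0]}, {"d": [-0.2, 0, 0]}, {"d": [-0.2, 0, 0]}, {}]' | python3 shift.py
echo '[{"d": [-0.12, 0, 0]}, {"d": [-0.16, 0, 0]}, {"d": [-0.16, 0, 0]}, {}]' | python3 shift.py
python3 fit.py 180
```

```text
time_s: 34.5
ee_pos: [0.4175, -0.2101, 0.0409]
eef_rot: [-3.141, -0.0, -3.131]
force: [2.1, 1.5, 2.0]
grip_width: 0.0138
grip_force: 59.9
time_s: 34.9
ee_pos: [0.439, -0.2098, 0.0409]
eef_rot: [-3.142, -0.0, -3.131]
force: [-1.7, 1.0, 2.6]
grip_width: 0.0136
grip_force: 59.9
(array([ 536.9, -208.4]), array([ 83.9, 269. ]), 1.4)
(array([ 587.5, -216. ]), array([ 15.1, 209.7]), 1.4)
[-3.02344732e-02  5.92914284e+02]
far [-3.02344732e-02  5.92914284e+02] 45
far [-3.03914562e-02  5.92878263e+02] 45
y -93.15653948901242 -322.8566079745319
```

Scaled: -0.01 m is -0.2, -0.008 m is -0.16.

```bash
echo '[{"d": [-0.16, 0, 0]}, {"d": [-0.2, 0, 0]}, {"d": [-0.2, 0, 0]}, {"d": [-0.2, 0, 0]}, {}]' | python3 shift.py
echo '[{"d": [-0.16, 0, 0]}, {"d": [-0.2, 0, 0]}, {"d": [-0.1, 0, 0]}, {}]' | python3 shift.py
```

```text
time_s: 35.45
ee_pos: [0.4774, -0.2094, 0.0409]
eef_rot: [-3.141, 0.0, -3.131]
force: [3.8, -0.7, 2.4]
grip_width: 0.0134
grip_force: 59.9
time_s: 35.85
ee_pos: [0.4997, -0.2092, 0.0409]
eef_rot: [3.142, -0.001, -3.131]
force: [-3.6, 0.1, 5.7]
grip_width: 0.0139
grip_force: 59.9
```

Scaled: -0.004 m is -0.08, -0.003 m is -0.06.

```bash
echo '[{"d": [-0.08, 0, 0]}, {"d": [-0.06, 0, 0]}, {"d": [-0.04, 0, 0]}, {}]' | python3 shift.py
echo '[{"d": [-0.04, 0, 0]}, {}]' | python3 shift.py
```

```text
time_s: 36.25
ee_pos: [0.508, -0.2091, 0.0409]
eef_rot: [3.141, -0.002, -3.131]
force: [-9.3, -0.2, 9.3]
grip_width: 0.0135
grip_force: 59.9
time_s: 36.45
ee_pos: [0.509, -0.2093, 0.0409]
eef_rot: [3.141, -0.004, -3.131]
force: [-18.2, -2.7, 14.7]
grip_width: 0.0134
grip_force: 60.0
```

Scaled: -0.001 m is -0.02.

```bash
echo '[{"d": [-0.02, 0, 0]}, {}]' | python3 shift.py
echo '[{}, {}, {"d": [0.04, 0, 0]}, {"d": [0, 0, -0.4]}, {"d": [0, 0, -0.8]}, {"d": [0.6, 0, -0.6]}, {"d": [0.9, 0, -0.6]}, {"d": [0.9, 0.6, -0.6]}, {"d": [0.9, 0.6, -0.4]}, {}]' | python3 shift.py 0.045
echo '[{"d": [0, 0.9, 0]}, {"d": [0, 0.9, 0]}, {"d": [0, 0.9, 0]}, {}]' | python3 shift.py
python3 - <<'E'
from meas import *
T=Cam('top');S=Cam('scene')
cv2.imwrite('pics/k.png',np.hstack([cv2.resize(up(T,(270,145,370,230)),(412,350)),cv2.resize(up(S,(235,195,335,280)),(388,350))]))
go=[grab(c,b,orange,5) for c,b in((T,(300,190,350,235)),(S,(235,225,300,280)))]
print([[(p.round(1),round(a)) for p,a,ct in g] for g in go])
print(rect(T,go[0][0][2],.051),tri(T,go[0][0][0],S,go[1][0][0]))
E
```

```text
time_s: 36.65
ee_pos: [0.5094, -0.2096, 0.0409]
eef_rot: [3.141, -0.005, -3.131]
force: [-25.4, -5.4, 16.2]
grip_width: 0.0136
grip_force: 60.0
time_s: 37.65
ee_pos: [0.3602, -0.1586, 0.2028]
eef_rot: [-3.139, 0.005, -3.131]
force: [1.5, 0.1, -0.5]
grip_width: 0.0449
grip_force: 0.0
time_s: 38.05
ee_pos: [0.361, -0.0215, 0.2]
eef_rot: [3.141, 0.0, -3.126]
force: [0.2, -0.9, 0.3]
grip_width: 0.045
grip_force: 0.0
[[(array([323.1, 202.1]), 58)], [(array([274.3, 247.7]), 76)]]
(array([ 509.6, -209.5]), array([18.5, 37.4]), 88.0) (array([ 0.51069031, -0.21091481,  0.03927394]), np.float64(0.0020058147137693707))
```

View pics/k.png

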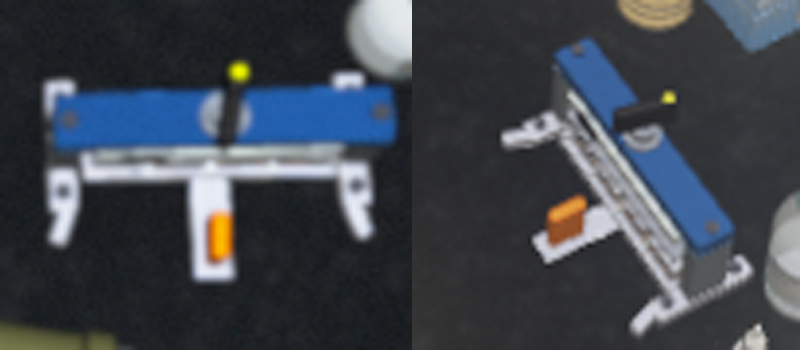

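The tray is fully in: the pan is under the bridge and the handle is at (221,238) in the left half. No tab is visible yet. Now I'll measure the wing axis and angle.

Run:
```python
from meas import *
T=Cam('top');S=Cam('scene')
for b in((316,160,336,182),):
    u=up(T,b);h=cv2.cvtColor(u,cv2.COLOR_BGR2HSV); d=u.max(2)<75
    pts=[]
    for r in range(0,u.shape[0],4):
        c=np.where(d[r])[0]
        if len(c) and 10<len(c)<60: pts.append((T.plane(full((c.mean(),r),b),.15)[:2]*1000))
    pts=np.array(pts); print(pts.round(1)[::3].tolist())
    s=pts[(pts[:,0]<618)]; k=np.polyfit(s[:,0]-597,s[:,1],1); print('wing line y at x=597, slope',k,s[:,0].min(),s[:,0].max())
g=grab(T,b,lambda u,h:(h[...,1]<90)&(h[...,2]>110),4); 
for p,a,ct in g:print('collar',T.plane(p,.109),rect(T,ct,.109),round(a))
b=(285,210,310,238);u=up(S,b); 
g=grab(S,b,lambda u,h:u.max(2)<70,10)
for p,a,ct in g: print(p,a,ct.min(0),ct.max(0)); 
cv2.imwrite('pics/l.png',np.hstack([cv2.resize(up(T,(310,155,340,185)),(390,390)),cv2.resize(up(S,(280,200,310,230)),(390,390))]))
```

```text
[[607.3, -205.7], [602.5, -205.6], [597.7, -204.6], [592.9, -203.7], [588.1, -203.0], [583.4, -201.8], [578.6, -200.7], [573.9, -200.2], [569.1, -199.2], [564.4, -197.6]]
wing line y at x=597, slope [-1.9065961e-01 -2.0443023e+02] 564.3923599250775 607.2519344393106
collar [ 0.56985157 -0.21079701  0.109     ] (array([ 570.4, -209.6]), array([63.3,  6.1]), 89.9) 32
collar [ 0.59389023 -0.2202845   0.109     ] (array([ 593.6, -220.8]), array([ 8. , 24.2]), 78.9) 13
collar [ 0.59837199 -0.19627699  0.109     ] (array([ 599. , -195.5]), array([14.9, 36.5]), 77.2) 39
[300.32558922 219.63568518] 389.15625 [286.4375 209.5625] [309.4375 237.4375]
```

View pics/l.png

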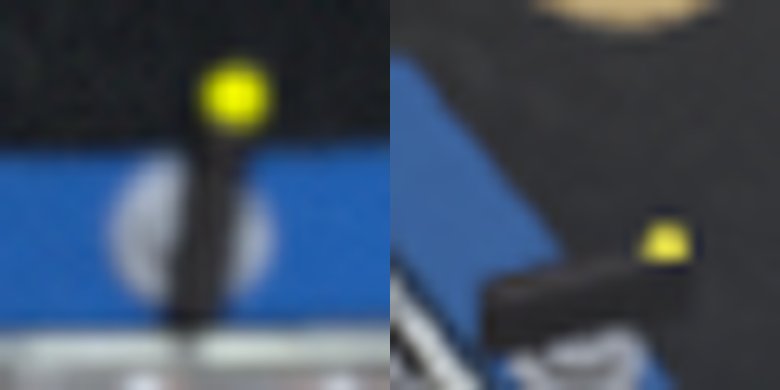

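```bash
python3 plan.py .597 -.207 .200 2.97
```

```text
rz 0.181 then d [-0.2632 -0.1382 -0.    ] q6 -1.75 t 38.25
```

Scaled: -0.053 m is -1.06, -0.042 m is -0.84, 0.091 rad is 0.029.

```bash
echo '[{"turn_vec": [0, 0, 0.0286]}, {"turn_vec": [0, 0, 0.029]}, {"d": [-0.84, -0.44, 0]}, {"d": [-0.84, -0.44, 0]}, {"d": [-0.84, -0.44, 0]}, {"d": [-0.84, -0.44, 0]}, {"d": [-0.84, -0.44, 0]}, {"d": [-1.06, -0.56, 0]}, {}, {}]' | python3 shift.py 0.045
python3 plan.py .597 -.207 .142 2.97
```

```text
time_s: 39.25
ee_pos: [0.5883, -0.2017, 0.1984]
eef_rot: [3.141, -0.002, 2.968]
force: [-0.3, 0.3, 0.5]
grip_width: 0.0448
grip_force: 0.0
rz -0.002 then d [-0.0094 -0.0037  0.0564] q6 -1.79 t 39.25
```

Scaled: 0.031 m is 0.62, 0.025 m is 0.5.

```bash
echo '[{"d": [-0.188, -0.074, 0]}, {"d": [0, 0, 0.5]}, {"d": [0, 0, 0.62]}, {}, {}]' | python3 shift.py
echo '[{}, {}, {}, {}, {}, {}]' | python3 shift.py 0.0 30
python3 plan.py .597 -.207 .142 2.97
```

```text
time_s: 39.75
ee_pos: [0.5971, -0.2052, 0.1454]
eef_rot: [-3.142, 0.0, 2.97]
force: [0.8, -0.5, -0.2]
grip_width: 0.0452
grip_force: 0.0
time_s: 40.35
ee_pos: [0.5974, -0.2063, 0.1448]
eef_rot: [-3.14, 0.001, 2.97]
force: [-1.9, -8.6, 1.4]
grip_width: 0.0139
grip_force: 30.0
rz 0.0 then d [ 0.0003 -0.0007  0.0028] q6 -1.79 t 40.35
```

Scaled: -0.001 m is -0.02, 0.15 rad is 0.0477.

```bash
echo '[{"d": [0, -0.02, 0]}, {"turn_vec": [0, 0, 0.0255]}, {"turn_vec": [0, 0, 0.0477]}, {"turn_vec": [0, 0, 0.0477]}, {"turn_vec": [0, 0, 0.0477]}, {"turn_vec": [0, 0, 0.0477]}, {"turn_vec": [0, 0, 0.0477]}, {"turn_vec": [0, 0, 0.0477]}, {}]' | python3 shift.py
python3 plan.py .597 -.207 .142 2.97
```

```text
time_s: 41.25
ee_pos: [0.597, -0.2071, 0.1448]
eef_rot: [-3.141, 0.001, 1.985]
force: [-4.7, -6.1, 5.4]
grip_width: 0.0139
grip_force: 30.0
rz -0.985 then d [-0.      0.0001  0.0028] q6 -0.8 t 41.25
```

Scaled: 0.15 rad is 0.0477.

```bash
echo '[{"turn_vec": [0, 0, 0.0477]}, {"turn_vec": [0, 0, 0.0477]}, {"turn_vec": [0, 0, 0.0477]}, {"turn_vec": [0, 0, 0.0477]}, {"turn_vec": [0, 0, 0.0477]}, {"turn_vec": [0, 0, 0.0477]}, {"turn_vec": [0, 0, 0.0477]}, {"turn_vec": [0, 0, 0.0477]}, {"turn_vec": [0, 0, 0.0477]}, {}]' | python3 shift.py
echo '[{"turn_vec": [0, 0, 0.0477]}, {"turn_vec": [0, 0, 0.0477]}, {"turn_vec": [0, 0, 0.0477]}, {"turn_vec": [0, 0, 0.0477]}, {"turn_vec": [0, 0, 0.0477]}, {"turn_vec": [0, 0, 0.0477]}, {"turn_vec": [0, 0, 0.0477]}, {"turn_vec": [0, 0, 0.0477]}, {"turn_vec": [0, 0, 0.0477]}, {}]' | python3 shift.py
echo '[{"turn_vec": [0, 0, 0.0477]}, {"turn_vec": [0, 0, 0.0477]}, {"turn_vec": [0, 0, 0.0255]}, {}, {}]' | python3 shift.py
python3 plan.py .597 -.207 .142 2.97
```

```text
time_s: 42.25
ee_pos: [0.5959, -0.2069, 0.1447]
eef_rot: [-3.14, 0.003, 0.635]
force: [-15.2, -4.1, 8.5]
grip_width: 0.0135
grip_force: 30.0
time_s: 43.25
ee_pos: [0.596, -0.2058, 0.1447]
eef_rot: [3.14, 0.003, -0.715]
force: [-15.1, 2.8, 10.5]
grip_width: 0.0138
grip_force: 30.0
time_s: 43.75
ee_pos: [0.5962, -0.2056, 0.1447]
eef_rot: [3.139, 0.002, -1.089]
force: [-13.4, 4.4, 9.7]
grip_width: 0.0138
grip_force: 30.0
rz 2.224 then d [-0.001  -0.0013  0.0027] q6 2.27 t 43.75
```

Scaled: -0.03 m is -0.6, -0.025 m is -0.5, -0.15 rad is -0.0477.

```bash
echo '[{}, {}, {}, {"d": [0, 0, -0.5]}, {"d": [0, 0, -0.6]}, {"turn_vec": [0, 0, -0.0477]}, {"turn_vec": [0, 0, -0.0477]}, {"turn_vec": [0, 0, -0.0477]}, {"turn_vec": [0, 0, -0.0477]}, {"turn_vec": [0, 0, -0.0477]}]' | python3 shift.py 0.045
echo '[{"turn_vec": [0, 0, -0.0477]}, {"turn_vec": [0, 0, -0.0477]}, {"turn_vec": [0, 0, -0.0477]}, {"turn_vec": [0, 0, -0.0477]}, {"turn_vec": [0, 0, -0.0477]}, {"turn_vec": [0, 0, -0.0477]}, {"turn_vec": [0, 0, -0.0477]}, {"turn_vec": [0, 0, -0.0477]}, {"turn_vec": [0, 0, -0.0477]}, {"turn_vec": [0, 0, -0.0477]}]' | python3 shift.py
echo '[{"turn_vec": [0, 0, -0.0477]}, {"turn_vec": [0, 0, -0.0477]}, {"turn_vec": [0, 0, -0.0477]}, {"turn_vec": [0, 0, -0.0477]}, {"turn_vec": [0, 0, -0.0477]}, {"turn_vec": [0, 0, -0.0446]}, {}, {}]' | python3 shift.py
python3 plan.py .597 -.207 .143 2.05
```

```text
time_s: 44.75
ee_pos: [0.5974, -0.2061, 0.1991]
eef_rot: [-3.142, -0.0, -0.333]
force: [1.0, 0.2, -0.1]
grip_width: 0.0451
grip_force: 0.0
time_s: 45.75
ee_pos: [0.5974, -0.206, 0.1991]
eef_rot: [-3.142, -0.0, 1.167]
force: [0.9, 0.2, 0.6]
grip_width: 0.0453
grip_force: 0.0
time_s: 46.55
ee_pos: [0.5973, -0.2061, 0.1991]
eef_rot: [3.142, -0.0, 2.047]
force: [-0.1, 0.7, 0.4]
grip_width: 0.045
grip_force: 0.0
rz -0.003 then d [-0.0007 -0.0007  0.0561] q6 -0.87 t 46.55
```

Scaled: 0.029 m is 0.58, -0.0018 m is -0.036.

```bash
echo '[{"d": [0.01, -0.036, 0]}, {"d": [0, 0, 0.5]}, {"d": [0, 0, 0.58]}, {}, {}]' | python3 shift.py
echo '[{}, {}, {}, {}, {}, {}]' | python3 shift.py 0.0 30
echo '[{"turn_vec": [0, 0, 0.0255]}, {"turn_vec": [0, 0, 0.0477]}, {"turn_vec": [0, 0, 0.0477]}, {"turn_vec": [0, 0, 0.0477]}, {"turn_vec": [0, 0, 0.0477]}, {"turn_vec": [0, 0, 0.0477]}, {"turn_vec": [0, 0, 0.0477]}, {"turn_vec": [0, 0, 0.0382]}, {}]' | python3 shift.py
echo '[{"turn_vec": [0, 0, 0.0318]}, {"turn_vec": [0, 0, 0.0477]}, {"turn_vec": [0, 0, 0.0477]}, {"turn_vec": [0, 0, 0.0477]}, {"turn_vec": [0, 0, 0.0477]}, {"turn_vec": [0, 0, 0.0477]}, {"turn_vec": [0, 0, 0.0477]}, {}, {}]' | python3 shift.py
python3 plan.py .597 -.207 .143 2.05
```

```text
time_s: 47.05
ee_pos: [0.5956, -0.2065, 0.1459]
eef_rot: [-3.142, -0.0, 2.05]
force: [0.2, -0.5, 0.7]
grip_width: 0.045
grip_force: 0.0
time_s: 47.65
ee_pos: [0.5963, -0.2061, 0.1457]
eef_rot: [3.14, 0.001, 2.051]
force: [5.8, 1.7, 0.7]
grip_width: 0.0137
grip_force: 30.0
time_s: 48.55
ee_pos: [0.5965, -0.2062, 0.1457]
eef_rot: [3.139, -0.002, 0.947]
force: [7.5, 1.0, -1.6]
grip_width: 0.0137
grip_force: 30.0
time_s: 49.45
ee_pos: [0.5966, -0.2063, 0.1457]
eef_rot: [3.141, -0.003, -0.05]
force: [8.4, 0.6, -0.8]
grip_width: 0.0139
grip_force: 30.0
rz -2.1 then d [-0.0008  0.0001  0.0027] q6 1.23 t 49.45
```

Scaled: 0.15 rad is 0.0477.

```bash
echo '[{"turn_vec": [0, 0, 0.0318]}, {"turn_vec": [0, 0, 0.0477]}, {"turn_vec": [0, 0, 0.0477]}, {"turn_vec": [0, 0, 0.0318]}, {}, {}]' | python3 shift.py
python3 - <<'E'
from meas import *
T=Cam('top');S=Cam('scene')
red=lambda u,h:((h[...,0]<10)|(h[...,0]>170))&(h[...,1]>110)&(h[...,2]>60)
t=grab(T,(280,170,330,205),red,.5); s=grab(S,(250,205,310,275),red,.5)
for n,g in(('T',t),('S',s)): print(n,[(p.round(1),round(a,1),ct.min(0).round(1),ct.max(0).round(1)) for p,a,ct in g])
for x in(-.022,-.03,-.034): print(x,T.proj([.597+x,-.147,.055]).round(1),S.proj([.597+x,-.147,.055]).round(1))
cv2.imwrite('pics/m.png',np.hstack([cv2.resize(up(T,(280,165,330,205)),(437,350)),cv2.resize(up(S,(255,215,305,265)),(350,350))]))
E
```

```text
time_s: 50.05
ee_pos: [0.5965, -0.2064, 0.1458]
eef_rot: [-3.14, -0.003, -0.549]
force: [8.9, -0.0, -0.8]
grip_width: 0.0137
grip_force: 30.0
T [(array([301.5, 185.7]), 7.2, array([300.1, 184.3]), array([302.9, 187.8]))]
S [(array([269.3, 248.9]), 1.3, array([268.9, 247.3]), array([269.7, 250.3])), (array([278.4, 247. ]), 0.5, array([278.2, 245.8]), array([278.8, 248.7])), (array([278.1, 228. ]), 20.0, array([275.6, 224.9]), array([280.8, 231.1]))]
-0.022 [303.8 182.7] [280.8 227.5]
-0.03 [303.9 185. ] [279.  228.2]
-0.034 [303.9 186.2] [278.2 228.6]
```

View pics/m.png

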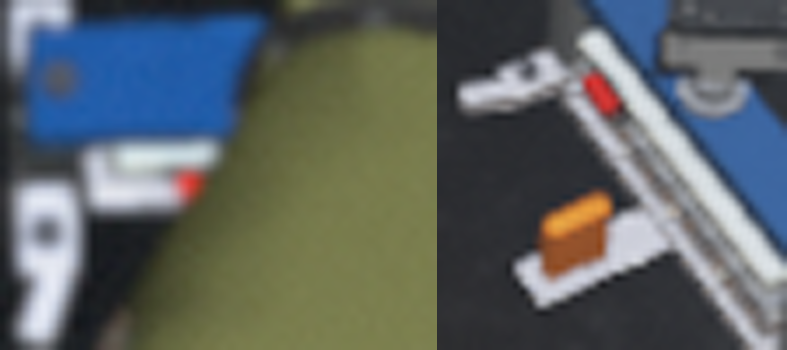

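The red tab is at (601,93) in the scene half and (188,183) in the top half. It is about 8–9 mm proud, as 6.66 rad predicts. I'll turn 0.4 rad more for margin, then let go.

Scaled: 0.15 rad is 0.0477.

```bash
echo '[{"turn_vec": [0, 0, 0.0318]}, {"turn_vec": [0, 0, 0.0477]}, {"turn_vec": [0, 0, 0.0382]}, {"turn_vec": [0, 0, 0.0095]}, {}, {}, {}]' | python3 shift.py
echo '[{}, {}, {}, {"d": [0, 0, -0.5]}, {"d": [0, 0, -0.8]}, {"d": [0, 0, -0.4]}, {}]' | python3 shift.py 0.045
python3 plan.py .4 0.1 .22 -0.949
```

```text
time_s: 50.85
ee_pos: [0.5965, -0.2065, 0.1457]
eef_rot: [-3.14, -0.002, -0.949]
force: [7.1, -0.2, -2.1]
grip_width: 0.0137
grip_force: 30.0
time_s: 51.55
ee_pos: [0.5963, -0.2068, 0.2336]
eef_rot: [-3.139, -0.004, -0.949]
force: [1.8, 0.1, -0.4]
grip_width: 0.0452
grip_force: 0.0
rz -0.0 then d [-0.3637 -0.0192  0.0136] q6 2.13 t 51.55
```

The rows are not in the units I measure in: shifts go in shares of 50 mm and turns go in shares of pi rad. I convert before sending: -0.045 m is -0.9.

```bash
echo '[{"d": [-0.9, 0, 0]}, {"d": [-0.9, 0, 0]}, {"d": [-0.9, 0, 0]}, {"d": [-0.9, 0, 0]}, {"d": [-0.9, 0, 0]}, {"d": [-0.9, 0, 0]}, {"d": [-0.9, 0, 0]}, {"d": [-0.9, 0, 0]}, {}, {}]' | python3 shift.py
python3 - <<'E'
from meas import *
T=Cam('top');S=Cam('scene')
red=lambda u,h:((h[...,0]<10)|(h[...,0]>170))&(h[...,1]>110)&(h[...,2]>60)
t=grab(T,(285,175,330,200),red,1)
for p,a,ct in t: print(p.round(1),round(a,1),rect(T,ct,.055))
s=grab(S,(265,215,290,240),red,4)
print([(p.round(1),tri(T,t[0][0],S,p)) for p,a,ct in s])
go=[grab(c,b,orange,5) for c,b in((T,(300,190,350,235)),(S,(235,225,300,280)))]
print(rect(T,go[0][0][2],.051))
cv2.imwrite('pics/n.png',np.hstack([cv2.resize(up(T,(280,155,370,225)),(437,350)),cv2.resize(up(S,(255,215,305,265)),(350,350))]))
E
```

```text
time_s: 52.55
ee_pos: [0.3871, 0.0659, 0.2294]
eef_rot: [-3.13, 0.017, -0.927]
force: [1.2, -1.1, 0.4]
grip_width: 0.045
grip_force: 0.0
[304.  187.2] 48.9 (array([ 559.6, -146.8]), array([21. , 27.8]), 1.5)
[(array([277.6, 228.3]), (array([ 0.55961277, -0.14686299,  0.05844658]), np.float64(0.0010903711358904629)))]
(array([ 509.6, -209.5]), array([18.5, 37.4]), 88.0)
```

View pics/n.png

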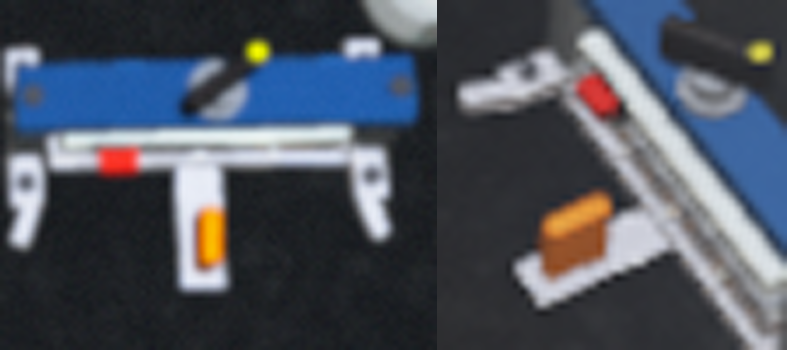

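The tab is clearly out at (118,160), the tray is still home and the robot is clear, so I'm handing in.

```bash
python3 -c "
from station import ctrl, cams, workorder, telemetry
print(workorder.hand_in())"
```

```text
the job is handed in; nothing more can be done
None
```

I handed the job in without seeing a verdict: all four blocks lie flat in their own cells, the tray is home under the press, and the wing handle was turned about 7.06 rad, which leaves the tab roughly 12 mm proud and the springs at about 7.6 mm by calculation (limit 9.5 mm).

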